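# Set up the goods-in scanner

## Task

Get the storeroom's goods-in scanner ready: put the box cutter that was left on the scanner's tray into the grey tool bin and, with the tray still at its loading end, load every small white carton, each flat and lengthwise in a bay of its own. Once the cutter is put away and the cartons are aboard, crank the handwheel clockwise until the tray's pointer stands at the stop mark, pull the lens cover fully up, and turn the focus knob until the needle points at the dial's mark. Leave everything else on the desk where it is.

Things in the scene. Friction and masses are not known exactly. Their poses are not given: they have to be found in the camera images.
- station: grey scanning station, fixed. Origin on the desk under its middle, z up. The tray slides along its y, loading end at +y; white scan head (180 mm in x, 120 in y, top 110 mm above the desk) centred at (0, -225) mm. Handwheel on the -x side, towards the robot; scale bar with the stop mark along the +x side (top 50 mm above the desk)
- bay0 (a point): centre of the tray bay farthest from the scan head, on the tray floor (41 mm above the desk); axes as the station's; rides with the tray. Tray 160 mm (x) by 270 mm (y) over its lips, which are 5 mm thick and 10 mm high; two ribs 5 mm thick and 7 mm high part it into three bays, each 150 mm in x and 83 mm in y. Cartons lie lengthwise along x
- bay1 (a point): centre of the middle bay, on the tray floor
- bay2 (a point): centre of the bay nearest the scan head, on the tray floor
- tray_pointer (a point): tip of the tray's small pointer at its +x edge; moves with the tray towards -y of the station
- feed_mark (a point): tip of the stop mark, a dark steel tab clamped on the scale bar; on target when the pointer is level with it along the station's y. It stands 45 to 85 mm of tray travel from the loading end
- handwheel (a joint): handwheel angle (rad), starts at 0 = tray at the loading end; grows clockwise seen from above and moves the tray 18 mm per rad towards the scan head; 0.12 N m of friction keeps it where it is left; the tray's end stop is at about 5.5
- wheel_center (a point): centre of the rim, 100 mm above the desk. The wheel lies level: round black rim bar 16 mm thick, centre-line radius 65 mm; hub radius 16 mm, 7 mm higher than the rim's centre line; three spokes 12 mm thick at 120 degrees, one (white dot on the rim) along the station's +x at 0. Pedestal and gearbox below reach 55 mm above the desk. Pinch the rim from above, one finger inside
- focus_knob (a joint): focus knob angle (rad), starts at 0, grows clockwise seen from above, range -0.3 to 2.4; the needle turns the same way by 0.35 of it; friction 0.03 N m holds it
- knob_grip (a point): point on the knob's vertical axis at the height to grip (140 mm above the desk); the knob is a black bar 44 mm long, 14 mm thick, 30 mm tall (124 to 154 mm above the desk) on the scan head's top near its -x edge; grip across the 14 mm; the bar lies along the station's x at 0 (white line at the +x end)
- needle_tip (a point): tip of the white needle on the black dial on the scan head's top, 45 mm from the needle's vertical axis, which stands at (75, -225) mm in the station's frame
- focus_mark (a point): tip of the aluminium tab at the dial's edge that the needle must point at; 45 mm from the needle's axis, clockwise of the needle at the start by 0.25 to 0.6 rad
- lens_cover (a joint): height (m) of the grey lens cover on its vertical slide at the scan head's tray-side face: 0 pushed home, 0.040 fully up; held by 4 N of friction wherever it is left
- cover_grip (a point): middle of the cover's finger tab, 18 mm above the tab's foot, which stands 110 mm above the desk with the cover down; tab 30 mm (station x) by 14 mm (station y) by 45 mm tall; grip from above, across the 14 mm or the 30 mm
- cutter: closed grey box cutter, 130 (its x) x 26 (y) x 22 mm (z), 100 g; origin at the centre of its underside; starts lying across the tray's two ribs
- tool_bin: grey open tool bin, fixed, outside 110 (its x) x 190 (y) x 50 mm (z), walls 4 mm; origin at the centre of its underside
- tape_roll: roll of packing tape lying flat, 100 mm across, 48 mm high, bystander
- mug: blue mug, 95 mm high, bystander
- carton_a: small plain white carton, 100 (its x, its length) x 50 (y) x 40 mm (z), 160 g, may be absent; origin at the centre of its underside
- carton_b: small plain white carton, 92 (its x, its length) x 46 (y) x 46 mm (z), 160 g, may be absent; origin at the centre of its underside
- carton_c: small plain white carton, 110 (its x, its length) x 44 (y) x 50 mm (z), 160 g, may be absent; origin at the centre of its underside
- carton_d: small plain white carton, 96 (its x, its length) x 52 (y) x 44 mm (z), 160 g, may be absent; origin at the centre of its underside
There are look-alikes about, which are no part of the job. Of the things like the cutter, leave any that is orange or turquoise; of the rest the larger one is meant.

How it is judged:
By the outcome, as a careful person would: the job done as asked, in the order asked, and still so for the second after the job is handed in, with the robot touching nothing.
Of carton_a, carton_b, carton_c, carton_d only 2 to 3 are there at a start; the rules pass over those that are not, and their reading is None.
At some moment in a run one of carton_a, carton_b, carton_c, carton_d, cutter may be knocked a few centimetres aside while the robot is not near it.
Once in a run the grip may slacken for a moment while it holds something.
It also fails if it takes over 210 s, if anything falls off the work surface, if the arm or the gripper's body presses on something with over 40 N, if the wrist force passes 120 N, or if a joint passes its speed limit or range.

## Robot

A 6-joint arm with a two-finger parallel gripper is mounted at the origin on the work surface. World frame = base frame: x ahead of the robot, y to its left, z up, the work surface at z = 0. Lengths are in m, angles in degrees, forces in N, time in s.
With the tool pointing down it reaches from about 0.4 to 0.825 m from the base axis. Payload 7 kg.
Tool frame: the origin (TCP) lies between the finger pads; the fingertips stand 22 mm ahead of it and the grasp point (between the pads) lies 3 mm ahead of it; z points along the fingers, y is the line along which they close (so a half turn about z gives the same grasp; the last joint's range is limited). The gripper opens to 88 mm and grips with 3 to 60 N. Pads are 19 mm wide; open, the fingers measure 130 mm over their backs; the gripper's body (78 mm by 193 mm) begins 47 mm behind the grasp point.
Start: joints at [-47.206, 20.546, 0.682, 0, -70.136, -16.507], TCP at [0.299, -0.605, 0.249] pointing down, gripper open.
Joint ranges: [-176.03, 176.03], [-82.01, 121.73], [-58.28, 71.71], [-173.87, 95.51], [-174.79, -0.11], [-173.66, 173.66]. Speed limits (degrees/s): [136.94, 136.94, 172.46, 180, 180, 180].

## Interface

Orientations are given as [roll, pitch, yaw] about the fixed x, y, z axes, in that order (R = Rz(yaw) Ry(pitch) Rx(roll)).
In Python, from plant import r, vision gives the robot as it stands.
- The arm moves only by the shell command python3 -m pendant 'ROWS' [FORCE]. ROWS is JSON, a list that holds one entry, the list of rows, each a list of 7 numbers: the shift along the tool's x, y, z scaled (see below), then the turn, a rotation vector about the tool's x, y, z scaled (see below), then the opening, from -1 (shut) to 1 (fully open). In form: [[[x, y, z, wx, wy, wz, fingers], ...]]. A call has exactly 8 rows; each row shifts and turns the commanded pose from where the row before left it, along the tool's axes as they then stand; what a row does not reach is not made up. The controller multiplies each number of a shift by 20 mm and each number of a turn by 4 degrees. A row lasts 1/10 s, in which the tool goes at most 50 mm and 8.59 degrees, less where a joint would pass 70% of its speed; a pose out of reach is approached as far as the arm can. A call with a number of a shift or a turn outside -1 to 1 is refused whole. A call with a gripper value outside its range is refused whole. The fingers move at their own pace and stop on an object; FORCE is the grip in N (left out, the last holds). Time passes only in rows, so rows that do not move let the fingers close, or fill a call up. It gives the time, the measured TCP pose, the force, the opening and the grip force at its end, in the units of the state.
- r.get_state(): the state, without advancing time (a new reading comes with each control period).
- vision.capture(name): name is "scene" or "side" or "wrist"; returns a dict with "frame" (400x640x3 uint8, blue, green, red), "depth" (400x640 float32, m along the optical axis (not along the pixel's ray), 0 where there is no reading), "camera_matrix" (3x3 intrinsics, pixels), "k1" (the pictures are not rectified: a ray, as slopes to the right and down, at radius r is drawn at 1 + k1 r^2 times it, then the intrinsics apply), "extrinsics" (4x4, takes a point from world to camera coordinates); the wrist camera has in their place "hand_eye" (4x4, takes a point from camera to tool coordinates, whose origin is the TCP and whose axes are the flange's). Camera axes: x right, y up, looking along -z (the intrinsics and any distortion apply to the point x, -y, -z); pixel columns grow to the right and rows downward; lengths in m; the calibration is good to about 2 mm. A picture is of the moment at which its call begins: read the wrist's pose just before it.
- r.close_job(): hands the job in; it is judged then, once.
The state is a dict: "time_s": time; "joints": joint angles; "qd": joint speeds; "joint_torque": joint torques, N m; "tcp_pos": TCP position; "eef_rot": TCP orientation; "contact_force": force on the tool from outside, world axes, zero at the start; "moment": the same for the moment, N m; "gripper_width": finger opening in m; "gripper_force": force on a finger pad.
Only numpy, scipy, OpenCV 4.12 (cv2) and the standard library are available. Lean on these libraries where they do the work, as an engineer would, in place of code of your own. Each camera call takes 0.05 s, during which the arm holds its last target. There are 200 camera calls.

## Working session

There is one attempt and no reset: what is moved stays moved. The work goes in short steps, Python scripts to look and compute and a shell command to move; the robot and the scene stay as the last step left them, time stands still between calls to the robot, and variables do not carry over. Pictures are saved under pics/ and viewed, at most 14 in all, crops included, and the job is handed in when it is done.

```bash
ls; mkdir -p pics; cat > h.py <<'E'
import numpy as np, cv2
from plant import r, vision
from scipy.spatial.transform import Rotation as R
def tool():
    s=r.get_state(); T=np.eye(4); T[:3,:3]=R.from_euler('xyz',s['eef_rot'],degrees=True).as_matrix(); T[:3,3]=s['tcp_pos']; return T
def cap(name):
    T=tool(); c=vision.capture(name)
    c['c2w']=T@np.array(c['hand_eye']) if name=='wrist' else np.linalg.inv(np.array(c['extrinsics']))
    return c
def rays(c,px):
    px=np.atleast_2d(np.array(px,float)); K=np.array(c['camera_matrix'])
    d=np.array([c['k1'],0,0,0,0],float)
    n=cv2.undistortPoints(px[:,None],K,d)[:,0]
    return np.c_[n[:,0],-n[:,1],-np.ones(len(n))]
def plane(c,px,z):
    d=rays(c,px)@c['c2w'][:3,:3].T; o=c['c2w'][:3,3]
    return o+d*((z-o[2])/d[:,2])[:,None]
def cloud(c):
    v,u=np.mgrid[0:400,0:640]; px=np.c_[u.ravel(),v.ravel()]
    p=rays(c,px)*c['depth'].reshape(-1,1)
    w=p@c['c2w'][:3,:3].T+c['c2w'][:3,3]; w[c['depth'].ravel()==0]=np.nan
    return w.reshape(400,640,3)
def project(c,P):
    P=np.atleast_2d(P); q=(P-c['c2w'][:3,3])@c['c2w'][:3,:3]
    q=np.c_[q[:,0],-q[:,1],-q[:,2]]; n=q[:,:2]/q[:,2:]
    n=n*(1+c['k1']*(n**2).sum(1,keepdims=True)); K=np.array(c['camera_matrix'])
    return n@K[:2,:2].T+K[:2,2]
def rows_to(p,yaw):
    "total rows units to reach p,yaw with tool down (from current state)"
    T=tool(); d=T[:3,:3].T@(np.array(p)-T[:3,3])/0.02
    return d
E
python3 - <<'E'
from h import *
import pickle
for n in ['scene','side','wrist']:
    c=cap(n); cv2.imwrite(f'pics/{n}0.png',c['frame']); pickle.dump(c,open(n+'0.pkl','wb')); print(n,c['k1'],np.round(c['c2w'],3).tolist(),c['camera_matrix'])
print(r.get_state())
E
```

```text
pics
scene 0.002429768731319308 [[0.42, -0.561, 0.714, 1.388], [0.907, 0.24, -0.345, -0.42], [0.022, 0.792, 0.61, 0.826], [0.0, 0.0, 0.0, 1.0]] [[438.20811664   0.         324.39480173]
 [  0.         438.20811664 200.1269354 ]
 [  0.           0.           1.        ]]
side -0.11339864498361168 [[-0.864, 0.384, -0.326, 0.12], [-0.503, -0.645, 0.575, 0.696], [0.011, 0.661, 0.75, 1.044], [0.0, 0.0, 0.0, 1.0]] [[451.28595849   0.         324.67822513]
 [  0.         451.28595849 198.55216793]
 [  0.           0.           1.        ]]
wrist 0.018379351850316555 [[-0.443, -0.86, -0.253, 0.232], [0.897, -0.425, -0.126, -0.638], [0.001, -0.282, 0.959, 0.384], [0.0, 0.0, 0.0, 1.0]] [[341.58503793   0.         320.92681887]
 [  0.         341.58503793 202.61970872]
 [  0.           0.           1.        ]]
{'time_s': 0.15, 'joints': array([-4.72068438e+01,  2.05828043e+01,  6.46640250e-01, -1.54865492e-02,
       -7.01388480e+01, -1.65061169e+01]), 'qd': array([ 0.00561546, -0.23516316,  0.1665473 ,  0.21899369, -0.06025247,
        0.03061128]), 'joint_torque': array([-2.22728973e-03, -5.83276749e+01,  2.93288201e+01,  7.00116232e+00,
        8.75614380e-03, -1.20590812e-04]), 'tcp_pos': array([ 0.29874984, -0.60489172,  0.24783243]), 'eef_rot': array([ 1.79923942e+02, -7.35391041e-03, -1.53718227e+02]), 'contact_force': array([-0.01227112, -0.17540231, -0.86905395]), 'moment': array([ 0.02053682,  0.00885231, -0.03980137]), 'gripper_force': 0.0, 'gripper_width': 0.08754102582431193}
```

View pics/scene0.png

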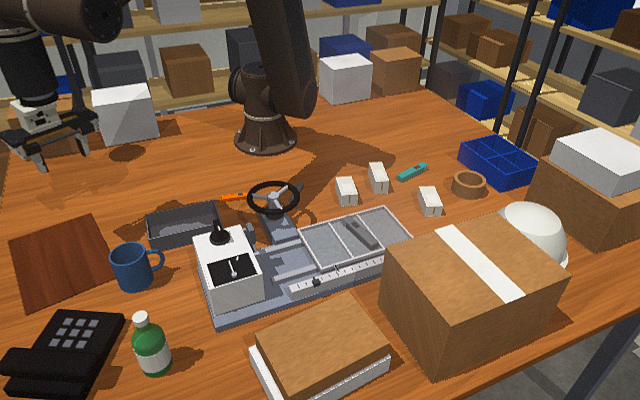

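View pics/side0.png

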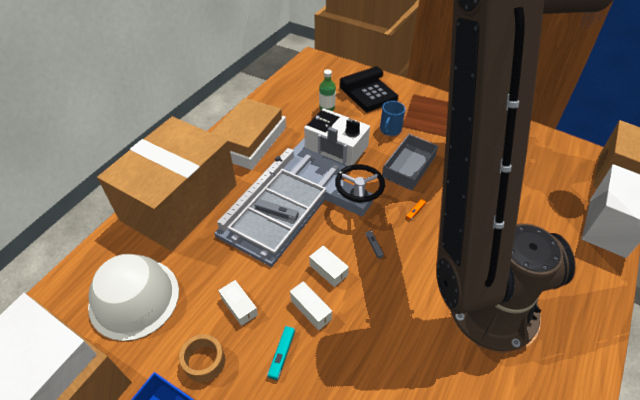

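The scene view shows three white cartons at about (346,190), (378,178) and (430,200). The grey cutter lies on the tray at (360,233), the bin is at (182,228), and the wheel is at (273,198). The side view has the cartons at (238,302), (312,305) and (328,265), the tray cutter at (276,206), and a small grey look-alike cutter on the desk at (375,245).

```bash
cat > m1.py <<'E'
from h import *
import pickle
S={n:pickle.load(open(n+'0.pkl','rb')) for n in ['scene','side']}
W={n:cloud(S[n]) for n in S}
pickle.dump(W,open('W.pkl','wb'))
for n,c in S.items():
    f=c['frame'].astype(int); w=W[n]
    white=(f.min(2)>150)&(f.max(2)-f.min(2)<40)
    m=(white&(w[...,2]>0.025)&(w[...,2]<0.062)&(w[...,0]>0.2)&(w[...,0]<0.9)).astype(np.uint8)
    k,l,st,ce=cv2.connectedComponentsWithStats(m)
    for i in range(1,k):
        if st[i,4]<60: continue
        P=w[l==i]; top=np.percentile(P[:,2],90); Q=P[P[:,2]>top-0.006]
        rc=cv2.minAreaRect((Q[:,:2]*1000).astype(np.float32))
        print(n,ce[i].round(),st[i,4],'top',round(top,4),[np.round(a,1) for a in rc])
    # head top & others
    m=white&(w[...,2]>0.10)&(w[...,2]<0.12)&(w[...,0]>0.3)&(w[...,0]<1)
    k,l,st,ce=cv2.connectedComponentsWithStats(m.astype(np.uint8))
    for i in range(1,k):
        if st[i,4]<200: continue
        P=w[l==i];print(n,'head',ce[i].round(),st[i,4],np.median(P[:,2]).round(4),cv2.minAreaRect((P[:,:2]*1000).astype(np.float32)))
    # black wheel
    m=(f.max(2)<60)&(w[...,2]>0.085)&(w[...,2]<0.12)&(w[...,0]>0.3)
    k,l,st,ce=cv2.connectedComponentsWithStats(m.astype(np.uint8))
    for i in range(1,k):
        if st[i,4]<100: continue
        P=w[l==i];print(n,'black',ce[i].round(),st[i,4],cv2.minEnclosingCircle((P[:,:2]*1000).astype(np.float32)),np.median(P[:,2]).round(4))
    # bin: grey, rim
# ortho
x0,x1,y0,y1=0.15,0.95,-0.6,0.5; res=0.002
H=int((x1-x0)/res);Wd=int((y1-y0)/res); im=np.zeros((H,Wd,3),np.uint8); z=np.full((H,Wd),-1.)
for n in S:
    w=W[n].reshape(-1,3);f=S[n]['frame'].reshape(-1,3);g=np.isfinite(w[:,0])&(w[:,2]<0.2)
    w=w[g];f=f[g]; i=((x1-w[:,0])/res).astype(int);j=((y1-w[:,1])/res).astype(int)
    g=(i>=0)&(i<H)&(j>=0)&(j<Wd)
    for a,b,zz,cc in zip(i[g],j[g],w[g,2],f[g]):
        if zz>z[a,b]-0.0: z[a,b]=zz; im[a,b]=cc
im=cv2.dilate(im,np.ones((2,2)))
cv2.imwrite('pics/ortho.png',im)
E
python3 m1.py
```

```text
scene [379. 172.] 262 top 0.0522 [array([410.8, 241.1]), array([ 43.8, 117.5]), np.float64(71.5)]
scene [346. 186.] 306 top 0.0458 [array([432.7, 114.7]), array([51.5, 97.8]), np.float64(75.0)]
scene [431. 197.] 323 top 0.0415 [array([574.8, 326.8]), array([ 50.3, 105.8]), np.float64(67.9)]
scene [397. 221.] 87 top 0.0526 [array([642.4, 163.4]), array([149.1,  25.2]), np.float64(6.6)]
scene [343. 241.] 704 top 0.0516 [array([646.1,  14.5]), array([239.7, 164. ]), np.float64(89.7)]
scene [283. 245.] 145 top 0.0368 [array([ 595.6, -152.8]), array([18.3, 96.7]), np.float64(0.8)]
scene [350. 269.] 439 top 0.0515 [array([752.6, -35.5]), array([ 24.8, 184.8]), np.float64(0.2)]
scene [295. 272.] 201 top 0.037 [array([ 694.3, -158.5]), array([ 17.3, 106.8]), np.float64(0.1)]
scene [301. 285.] 166 top 0.0514 [array([ 751.6, -164.9]), array([59.8, 22.9]), np.float64(89.0)]
scene [255. 354.] 144 top 0.0522 [array([ 880.1, -318.1]), array([40.8, 15.7]), np.float64(6.1)]
scene head [532. 222.] 1074 0.1102 ((829.3773193359375, 450.042236328125), (141.08102416992188, 138.54827880859375), 65.7363891
[... 875 characters left out ...]
6.5]), array([ 50.5, 101.5]), np.float64(69.3)]
side [311. 301.] 718 top 0.0526 [array([413.6, 241.4]), array([ 44.7, 110.9]), np.float64(72.1)]
side head [347. 130.] 516 0.1106 ((646.3037719726562, -306.3606262207031), (128.6340789794922, 178.50360107421875), 88.12551879882812)
side head [122. 282.] 1545 0.1105 ((825.9017944335938, 455.46258544921875), (142.4550018310547, 144.1054229736328), 16.795042037963867)
side black [323. 121.] 293 ((699.803466796875, -309.6607666015625), 53.95896911621094) 0.1123
side black [332. 144.] 119 ((628.3592529296875, -239.84197998046875), 39.39960861206055) 0.0963
side black [360. 184.] 597 ((472.7769470214844, -131.1038818359375), 72.64138793945312) 0.1059
```

View pics/ortho.png

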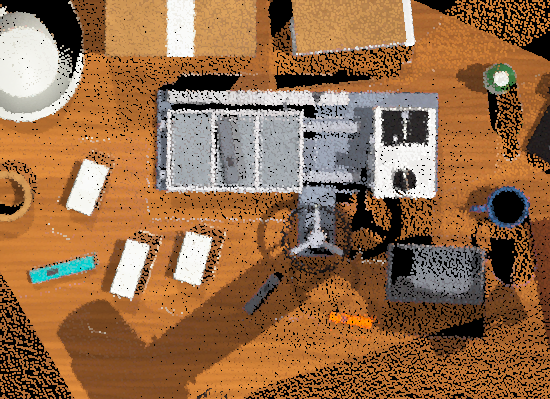

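The top-down plot shows the station nearly aligned with the world axes. Cartons c, d and a are at about (412,241), (433,115) and (575,327) mm, and the bin is near (404,-370). The measured sizes match the text. Next I move the wrist camera over the tray.

```bash

python3 -m pendant '[[[0,0,-0.6,0,0,0.82,1],[0,0,-0.6,0,0,0.82,1],[0,0,-0.6,0,0,0.82,1],[0,0,-0.6,0,0,0.82,1],[0,0,-0.6,0,0,0.82,1],[0,0,-0.6,0,0,0.82,1],[0,0,-0.6,0,0,0.82,1],[0,0,-0.6,0,0,0.82,1]]]'
python3 -m pendant '[[[-0.45,0.95,0,0,0,0,1],[-0.45,0.95,0,0,0,0,1],[-0.45,0.95,0,0,0,0,1],[-0.45,0.95,0,0,0,0,1],[-0.45,0.95,0,0,0,0,1],[-0.45,0.95,0,0,0,0,1],[-0.45,0.95,0,0,0,0,1],[-0.45,0.95,0,0,0,0,1]]]'
python3 -m pendant '[[[-0.45,0.95,0,0,0,0,1],[-0.45,0.95,0,0,0,0,1],[-0.45,0.95,0,0,0,0,1],[-0.45,0.95,0,0,0,0,1],[-0.45,0.95,0,0,0,0,1],[-0.45,0.95,0,0,0,0,1],[-0.45,0.95,0,0,0,0,1],[-0.45,0.95,0,0,0,0,1]]]'
```

```text
time_s: 0.95
tcp_pos: [0.2989, -0.605, 0.3447]
eef_rot: [180.0, -0.0, 179.9]
contact_force: [-0.4, 0.9, -0.8]
gripper_width: 0.0878
gripper_force: 0.0
time_s: 1.75
tcp_pos: [0.371, -0.4522, 0.3443]
eef_rot: [180.0, -0.0, -180.0]
contact_force: [0.2, -0.1, -0.6]
gripper_width: 0.0877
gripper_force: 0.0
time_s: 2.55
tcp_pos: [0.4428, -0.3002, 0.3444]
eef_rot: [180.0, -0.0, -180.0]
contact_force: [0.4, 0.0, 0.0]
gripper_width: 0.0876
gripper_force: 0.0
```

```bash
cat > shot.py <<'E'
import sys,pickle; from h import *
n,t=sys.argv[1],sys.argv[2]; c=cap(n); cv2.imwrite(f'pics/{t}.png',c['frame']); pickle.dump(c,open(t+'.pkl','wb'))
E
python3 shot.py wrist w1
for k in 1 2; do python3 -m pendant '[[[-0.45,0.95,0,0,0,0,1],[-0.45,0.95,0,0,0,0,1],[-0.45,0.95,0,0,0,0,1],[-0.45,0.95,0,0,0,0,1],[-0.45,0.95,0,0,0,0,1],[-0.45,0.95,0,0,0,0,1],[-0.45,0.95,0,0,0,0,1],[-0.45,0.95,0,0,0,0,1]]]'; done
python3 shot.py wrist w2; python3 -c "
import cv2;a=cv2.imread('pics/w1.png');b=cv2.imread('pics/w2.png')
cv2.imwrite('pics/w12.png',cv2.resize(cv2.vconcat([a,b]),(480,600),interpolation=cv2.INTER_AREA))"
```

```text
time_s: 3.4
tcp_pos: [0.5147, -0.1482, 0.3444]
eef_rot: [180.0, -0.0, -180.0]
contact_force: [-0.1, 0.7, 0.5]
gripper_width: 0.088
gripper_force: 0.0
time_s: 4.2
tcp_pos: [0.587, 0.0043, 0.3445]
eef_rot: [-180.0, -0.0, -180.0]
contact_force: [-0.2, -0.1, -0.2]
gripper_width: 0.0878
gripper_force: 0.0
```

View pics/w1.png

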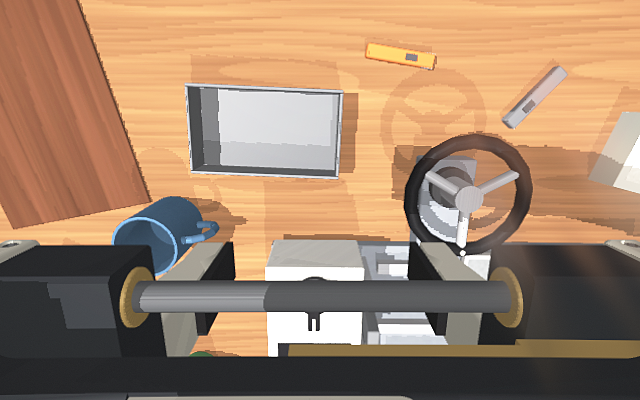

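View pics/w2.png

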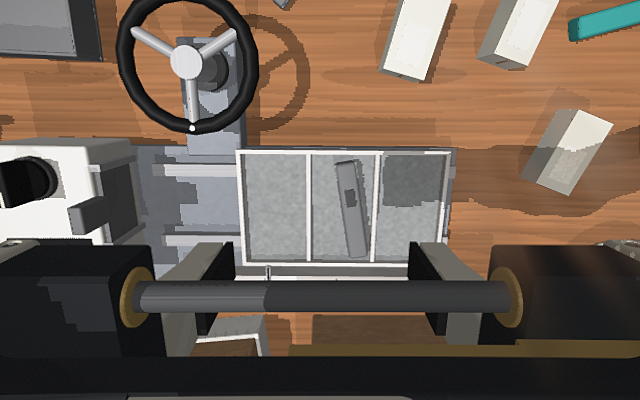

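w1 shows the bin at px (190–343, 85–178), wheel hub (468,195) and the small grey cutter (533,98). w2 shows the tray (237–450, 148–265), with the cutter (347,162)–(362,256) inside or leaning in the middle bay. The wheel hub is at (186,62) and the three cartons are at the upper right.

```bash
cat > m2.py <<'E'
from h import *
import pickle
A=pickle.load(open('w1.pkl','rb'));B=pickle.load(open('w2.pkl','rb')); wa,wb=cloud(A),cloud(B)
def rect(P): 
    c,s,a=cv2.minAreaRect((P[:,:2]*1000).astype(np.float32)); return np.round(c,1),np.round(s,1),round(a,1)
f=B['frame'].astype(int)
# cutter height samples along its axis
for t in np.linspace(0.03,0.97,9):
    u=347+t*(361-347);v=164+t*(255-164); q=wb[int(v),int(u-8):int(u+9)]; print('cut',np.round(q[::4,2]*1000,1), np.round(q[8]*1000,0))
# tray floors / ribs
hue=f.max(2)-f.min(2)
m=(hue<30)&(wb[...,2]>0.050)&(wb[...,2]<0.07); m[:150]=0;m[262:]=0;m[:,:320]=0;m[:,372:]=0
k,l,st,ce=cv2.connectedComponentsWithStats(m.astype(np.uint8))
for i in range(1,k):
    if st[i,4]>100: print('cutter',rect(wb[l==i]),np.median(wb[l==i][:,2]),st[i])
# tray edges by row scans of bright lines
for v in (165,200,235):
    row=f[v].min(1); br=np.where(row[230:460]>205)[0]+230
    g=np.split(br,np.where(np.diff(br)>1)[0]+1)
    print(v,[ (round(x.mean(),1),len(x),np.round(plane(B,[[x.mean(),v]],0.051 if x.mean()<255 or x.mean()>430 else 0.048)[0]*1000,1)) for x in g if len(x)])
for u in (270,340,400):
    col=f[:,u].min(1); br=np.where(col[140:280]>205)[0]+140
    g=np.split(br,np.where(np.diff(br)>1)[0]+1)
    print(u,[(x.mean(),len(x),np.round(plane(B,[[u,x.mean()]],0.051)[0]*1000,1)) for x in g if len(x)])
# wheel
for n,c,w in (('A',A,wa),('B',B,wb)):
    ff=c['frame']; m=(ff.max(2)<70)&(w[...,2]>0.085)&(w[...,2]<0.12); P=w[m];P=P[(np.hypot(P[:,0]-.473,P[:,1]+.132)<.08)]
    D=np.c_[2*P[:,:2],np.ones(len(P))]; s=np.linalg.lstsq(D,(P[:,:2]**2).sum(1),rcond=None)[0]; print(n,'wheel fit',s[:2],np.sqrt(s[2]+s[0]**2+s[1]**2),len(P), cv2.minEnclosingCircle((P[:,:2]*1000).astype(np.float32)))
# bin
ff=A['frame'].astype(int); m=(wa[...,2]>0.04)&(wa[...,2]<0.056)&(np.hypot(wa[...,0]-.4,wa[...,1]+.37)<.13)&(ff.max(2)-ff.min(2)<40); print('bin',rect(wa[m]),m.sum())
# cartons
m=(f.min(2)>120)&(hue<70)&(wb[...,2]>0.034)&(wb[...,2]<0.056)&(wb[...,1]>0.05)&(np.arange(640)>380)&(np.arange(400)[:,None]<200)
k,l,st,ce=cv2.connectedComponentsWithStats(m.astype(np.uint8))
for i in range(1,k):
    if st[i,4]>300:
        P=wb[l==i]; top=np.percentile(P[:,2],80); Q=P[abs(P[:,2]-top)<.004]; print('carton',ce[i].round(),top.round(4),rect(Q),st[i,4])
E
python3 m2.py
```

```text
cut [61.8 62.  64.  63.4 58.8] [588.  37.  64.]
cut [62.3 62.8 62.3 63.1 41.4] [602.  40.  62.]
cut [64.8 61.9 62.5 64.1 59.5] [616.  41.  63.]
cut [63.1 65.1 64.1 63.3 40.6] [628.  44.  64.]
cut [62.6 63.1 61.4 61.7 39.7] [644.  47.  61.]
cut [61.8 62.9 63.5 63.4 40.4] [658.  49.  64.]
cut [64.3 63.8 62.5 62.  41.5] [672.  52.  62.]
cut [62.9 62.6 63.3 63.2 41. ] [688.  54.  63.]
cut [62.9 64.  63.5 62.4 42.4] [703.  57.  64.]
cutter (array([572.2,  35.5]), array([63.9,  5.3]), 89.6) 0.05110287448137321 [320 150  52   5 200]
cutter (array([647.5,  43.9]), array([129.1,  26.3]), 9.2) 0.06293297918170584 [ 334  161   34   97 1952]
165 [(np.float64(232.0), 5, array([ 588.9, -108.1,   51. ])), (np.float64(237.5), 4, array([ 588.8, -101.2,   51. ])), (np.float64(307.5), 4, array([589.2, -12.5,  48. ])), (np.float64(377.0), 3, array([589.2,  76.4,  48. ]))]
200 [(np.float64(240.0), 3, array([ 635. , -101.1,   51. ])), (np.float64(308.0), 3, array([635.8, -12.3,  48. ])), (np.float64(374.5), 4, array([635.7,  75.3,  48. ]))]
235 [(np.float64(242.0), 3, array([ 684.1, -101.6,   51. ])), (np
[... 493 characters left out ...]
])), (np.float64(279.0), 1, array([749.9, 115.6,  51. ]))]
A wheel fit [ 0.47170856 -0.13493326] 0.06338227968892106 1938 ((473.8370666503906, -134.2599334716797), 71.33716583251953)
B wheel fit [ 0.47499512 -0.13003821] 0.06336329156381319 5548 ((473.9789733886719, -130.67303466796875), 71.82769775390625)
bin (array([ 404.6, -370.3]), array([189. , 109.8]), 87.7) 1955
carton [416.  37.] 0.0448 (array([438.2, 114.5]), array([52.3, 87.7]), 75.1) 3486
carton [523.  29.] 0.0508 (array([431.9, 235.4]), array([45. , 70.3]), 72.1) 2696
carton [574. 151.] 0.0407 (array([576.4, 327.4]), array([ 51.3, 100.1]), 69.7) 3149
carton [420. 165.] 0.0515 (array([602.2, 124.1]), array([87.9, 63.1]), 90.0) 652
```

The cutter lies flat on the middle bay's floor, its top at 63 mm as expected, centred at (647.5, 44) with its axis at +9.5°. The tray ribs are at y = -12.5 and 75.6, and the centre x is 650. Now I grasp the cutter, keeping the fingertips above the 48 mm ribs.

```bash

python3 -m pendant '[[[-0.38,0.25,0.85,0,0,0,1],[-0.38,0.25,0.85,0,0,0,1],[-0.38,0.25,0.85,0,0,0,1],[-0.38,0.25,0.85,0,0,0,1],[-0.38,0.25,0.85,0,0,0,1],[-0.38,0.25,0.85,0,0,0,1],[-0.38,0.25,0.85,0,0,0,1],[-0.38,0.25,0.85,0,0,0,1]]]' 25 | head -3
python3 -m pendant '[[[0,0,0.9,0,0,-0.3,1],[0,0,0.9,0,0,-0.3,1],[0,0,0.9,0,0,-0.3,1],[0,0,0.9,0,0,-0.3,1],[0,0,0.9,0,0,-0.3,1],[0,0,0.9,0,0,-0.3,1],[0,0,0.7,0,0,-0.3,1],[0,0,0.7,0,0,-0.3,1]]]'
python3 -m pendant '[[[0,0,0,0,0,0,1],[0,0,0,0,0,0,1],[0,0,0,0,0,0,-1],[0,0,0,0,0,0,-1],[0,0,0,0,0,0,-1],[0,0,0,0,0,0,-1],[0,0,0,0,0,0,-1],[0,0,0,0,0,0,-1]]]'
```

```text
time_s: 5.05
tcp_pos: [0.6478, 0.0438, 0.2074]
eef_rot: [-180.0, -0.0, -179.9]
time_s: 5.85
tcp_pos: [0.6474, 0.0433, 0.0715]
eef_rot: [-180.0, -0.0, -170.3]
contact_force: [0.8, 0.3, -0.5]
gripper_width: 0.0876
gripper_force: 0.0
time_s: 6.65
tcp_pos: [0.6472, 0.0431, 0.0726]
eef_rot: [180.0, 0.0, -170.4]
contact_force: [0.5, -0.6, -0.9]
gripper_width: 0.0454
gripper_force: 0.0
```

```bash

python3 -m pendant '[[[0,0,0,0,0,0,-1],[0,0,0,0,0,0,-1],[0,0,0,0,0,0,-1],[0,0,0,0,0,0,-1],[0,0,0,0,0,0,-1],[0,0,-0.3,0,0,0,-1],[0,0,-0.5,0,0,0,-1],[0,0,-0.7,0,0,0,-1]]]'
python3 -m pendant '[[[0,0,-0.9,0,0,-0.9,-1],[0,0,-0.9,0,0,-0.9,-1],[0,0,-0.9,0,0,-0.9,-1],[0,0,-0.9,0,0,-0.9,-1],[0,0,-0.9,0,0,-0.9,-1],[0,0,-0.9,0,0,-0.9,-1],[0,0,-0.9,0,0,-0.9,-1],[0,0,-0.9,0,0,-0.9,-1]]]'
python3 -m pendant '[[[0,0,0,0,0,-1,-1],[0,0,0,0,0,-1,-1],[0,0,0,0,0,-1,-1],[0,0,0,0,0,-1,-1],[0,0,0,0,0,-1,-1],[0,0,0,0,0,-1,-1],[0,0,0,0,0,-1,-1],[0,0,0,0,0,-1,-1]]]'
python3 -m pendant '[[[0,0,0,0,0,-1,-1],[0,0,0,0,0,-1,-1],[0,0,0,0,0,-1,-1],[0,0,0,0,0,-1,-1],[0,0,0,0,0,-0.5,-1],[0,0,0,0,0,0,-1],[0,0,0,0,0,0,-1],[0,0,0,0,0,0,-1]]]'
```

```text
time_s: 7.45
tcp_pos: [0.6469, 0.043, 0.1031]
eef_rot: [-180.0, -0.1, -170.4]
contact_force: [0.6, -1.6, -1.4]
gripper_width: 0.0254
gripper_force: 25.0
time_s: 8.25
tcp_pos: [0.6471, 0.043, 0.2489]
eef_rot: [-180.0, 0.1, -141.4]
contact_force: [-0.4, 0.3, -0.8]
gripper_width: 0.0261
gripper_force: 25.0
time_s: 9.05
tcp_pos: [0.6471, 0.0431, 0.2481]
eef_rot: [-179.9, 0.0, -109.4]
contact_force: [-0.2, 0.0, -1.2]
gripper_width: 0.0258
gripper_force: 25.0
time_s: 9.85
tcp_pos: [0.6472, 0.0431, 0.2471]
eef_rot: [-180.0, 0.0, -91.6]
contact_force: [-0.2, 1.1, -1.4]
gripper_width: 0.0256
gripper_force: 25.0
```

```bash

for k in 1 2 3; do python3 -m pendant '[[[0.875,0.48,0,0,0,0,-1],[0.875,0.48,0,0,0,0,-1],[0.875,0.48,0,0,0,0,-1],[0.875,0.48,0,0,0,0,-1],[0.875,0.48,0,0,0,0,-1],[0.875,0.48,0,0,0,0,-1],[0.875,0.48,0,0,0,0,-1],[0.875,0.48,0,0,0,0,-1]]]' | sed -n '2p;5,6p'; done
python3 -m pendant '[[[0,0,1,0,0,0,-1],[0,0,1,0,0,0,-1],[0,0,1,0,0,0,-1],[0,0,1,0,0,0,-1],[0,0,1,0,0,0,-1],[0,0,1,0,0,0,-1],[0,0,0,0,0,0,-1],[0,0,0,0,0,0,-1]]]'
python3 shot.py side s1; python3 -c "
import cv2;a=cv2.imread('pics/s1.png')[90:230,300:520];cv2.imwrite('pics/s1c.png',cv2.resize(a,None,fx=2.5,fy=2.5))"
```

```text
tcp_pos: [0.5657, -0.0963, 0.2467]
gripper_width: 0.0255
gripper_force: 25.0
tcp_pos: [0.4851, -0.2339, 0.2466]
gripper_width: 0.0253
gripper_force: 25.0
tcp_pos: [0.4043, -0.3716, 0.2465]
gripper_width: 0.0255
gripper_force: 25.0
time_s: 13.05
tcp_pos: [0.4051, -0.371, 0.1268]
eef_rot: [180.0, -0.0, -91.5]
contact_force: [-0.5, 0.3, -0.3]
gripper_width: 0.0255
gripper_force: 25.0
```

View pics/s1c.png

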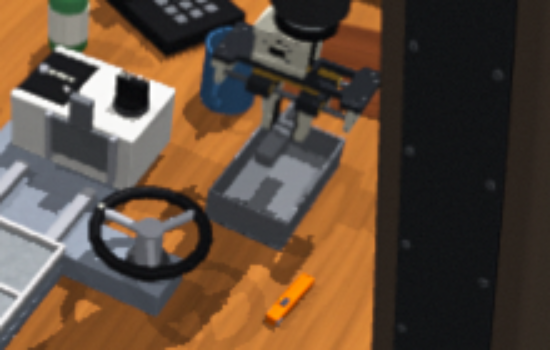

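The cutter is in the grip, lengthwise over the bin. I'll lower it, open to 40 mm and rise.

```bash

python3 -m pendant '[[[0,0,0.7,0,0,0,-1],[0,0,0.7,0,0,0,-1],[0,0,0.7,0,0,0,-1],[0,0,0.7,0,0,0,-1],[0,0,0.6,0,0,0,-1],[0,0,0.45,0,0,0,-1],[0,0,0,0,0,0,-1],[0,0,0,0,0,0,-1]]]'
python3 -m pendant '[[[0,0,0,0,0,0,-0.1],[0,0,0,0,0,0,-0.1],[0,0,0,0,0,0,-0.1],[0,0,0,0,0,0,-0.1],[0,0,-0.5,0,0,0,-0.1],[0,0,-1,0,0,0,-0.1],[0,0,-1,0,0,0,-0.1],[0,0,-1,0,0,0,-0.1]]]'
python3 -m pendant '[[[0,0,-1,0,0,1,1],[0,0,-1,0,0,1,1],[0,0,-1,0,0,1,1],[0,0,-1,0,0,1,1],[0,0,-1,0,0,1,1],[0,0,-1,0,0,1,1],[0,0,-1,0,0,1,1],[0,0,-1,0,0,1,1]]]'
python3 shot.py wrist w3; python3 shot.py side s2;python3 shot.py scene sc2
cat > cart.py <<'E'
import sys,pickle; from h import *
for t in sys.argv[1:]:
    c=pickle.load(open(t+'.pkl','rb'));w=cloud(c);f=c['frame'].astype(int)
    m=(f.min(2)>130)&(f.max(2)-f.min(2)<60)&(w[...,2]>0.034)&(w[...,2]<0.057)&(np.hypot(w[...,0]-.42,w[...,1]-.2)<.25)&(w[...,0]<.65)&((w[...,0]<.56)|(w[...,1]>.2))
    k,l,st,ce=cv2.connectedComponentsWithStats(m.astype(np.uint8))
    for i in range(1,k):
        if st[i,4]>80:
            P=w[l==i];top=np.percentile(P[:,2],80);Q=P[abs(P[:,2]-top)<.005];rc=cv2.minAreaRect((Q[:,:2]*1000).astype(np.float32));print(t,ce[i].round(),top.round(4),np.round(rc[0],1),np.round(rc[1],1),round(rc[2],1))
    m=(w[...,2]>.012)&(w[...,2]<.035)&(abs(w[...,0]-.405)<.045)&(abs(w[...,1]+.37)<.085)
    if m.sum()>30: rc=cv2.minAreaRect((w[m][:,:2]*1000).astype(np.float32));print(t,'in bin',m.sum(),np.median(w[m][:,2]).round(3),np.round(rc[0]),np.round(rc[1]))
E
python3 cart.py w3 s2 sc2; python3 -c "
import cv2;a=cv2.imread('pics/s2.png')[90:400,180:520];cv2.imwrite('pics/s2c.png',cv2.resize(a,None,fx=1.7,fy=1.7))"
```

```text
time_s: 13.9
tcp_pos: [0.4057, -0.3707, 0.0499]
eef_rot: [-180.0, -0.0, -91.5]
contact_force: [-0.0, 0.2, -0.8]
gripper_width: 0.0257
gripper_force: 25.0
time_s: 14.7
tcp_pos: [0.4055, -0.3705, 0.1211]
eef_rot: [-180.0, -0.0, -91.5]
contact_force: [0.0, 0.3, 0.8]
gripper_width: 0.0393
gripper_force: 0.0
time_s: 15.5
tcp_pos: [0.4052, -0.3704, 0.2813]
eef_rot: [-180.0, 0.0, -123.7]
contact_force: [1.0, 0.2, 0.5]
gripper_width: 0.0875
gripper_force: 0.0
w3 in bin 2486 0.026 [ 408. -370.] [130.  27.]
s2 [329. 262.] 0.0455 [433.9 115.3] [53.3 95.8] 75.1
s2 [237. 299.] 0.0414 [576.4 326.9] [ 51.6 101.4] 68.8
s2 [310. 302.] 0.0514 [413.3 241.9] [ 45.3 111. ] 72.1
s2 in bin 245 0.026 [ 407. -372.] [133.  27.]
sc2 [379. 172.] 0.0512 [410.3 241.3] [ 43.1 114.1] 70.9
sc2 [346. 186.] 0.045 [431.7 114.5] [ 50.3 100.2] 76.3
sc2 [430. 197.] 0.0408 [574.8 325.8] [ 51.  105.7] 68.4
sc2 in bin 344 0.025 [ 419. -380.] [ 62. 147.]
```

View pics/s2c.png

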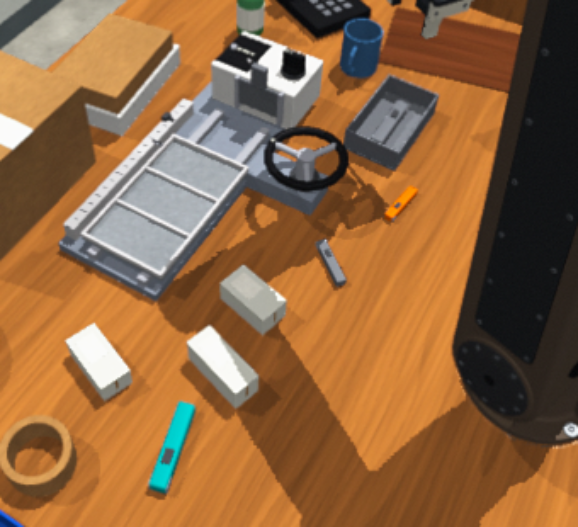

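The cutter is in the bin (130×27 mm, top at 26 mm) and nothing else has moved. Carton d is next.

```bash

for k in 1 2; do python3 -m pendant '[[[0,0,0,0,0,1,1],[0,0,0,0,0,1,1],[0,0,0,0,0,1,1],[0,0,0,0,0,1,1],[0,0,0,0,0,1,1],[0,0,0,0,0,1,1],[0,0,0,0,0,1,1],[0,0,0,0,0,1,1]]]' |sed -n '2,3p'; done
for k in 1 2 3; do python3 -m pendant '[[[0.08,1,0,0,0,0,1],[0.08,1,0,0,0,0,1],[0.08,1,0,0,0,0,1],[0.08,1,0,0,0,0,1],[0.08,1,0,0,0,0,1],[0.08,1,0,0,0,0,1],[0.08,1,0,0,0,0,1],[0.08,1,0,0,0,0,1]]]' |sed -n '2,3p'; done
python3 shot.py side s3; python3 cart.py s3
```

```text
tcp_pos: [0.405, -0.3702, 0.279]
eef_rot: [179.9, -0.0, -155.7]
tcp_pos: [0.405, -0.3702, 0.279]
eef_rot: [180.0, -0.1, 172.3]
tcp_pos: [0.4132, -0.2093, 0.2791]
eef_rot: [180.0, -0.1, 172.5]
tcp_pos: [0.4215, -0.0492, 0.2792]
eef_rot: [-180.0, -0.0, 172.5]
tcp_pos: [0.4299, 0.1109, 0.2792]
eef_rot: [-180.0, -0.0, 172.5]
s3 [329. 262.] 0.0454 [434.8 115.2] [53.1 96.8] 74.8
s3 [237. 299.] 0.0416 [576.9 326.9] [ 51.1 101.7] 68.8
s3 [311. 302.] 0.0515 [413.5 241.7] [ 44.9 110.7] 71.9
s3 in bin 35 0.022 [ 398. -391.] [67. 11.]
```

```bash

python3 -m pendant '[[[-0.14,0.22,0.8,0,0,0,1],[0,0,0.9,0,0,0.37,1],[0,0,0.9,0,0,0.37,1],[0,0,0.9,0,0,0.37,1],[0,0,0.9,0,0,0.37,1],[0,0,0.9,0,0,0.37,1],[0,0,0.9,0,0,0,1],[0,0,0.9,0,0,0,1]]]' 25
python3 -m pendant '[[[0,0,0.9,0,0,0,1],[0,0,0.9,0,0,0,1],[0,0,0.9,0,0,0,1],[0,0,0.9,0,0,0,1],[0,0,0.8,0,0,0,1],[0,0,0.55,0,0,0,1],[0,0,0,0,0,0,1],[0,0,0,0,0,0,-1]]]'
python3 -m pendant '[[[0,0,0,0,0,0,-1],[0,0,0,0,0,0,-1],[0,0,0,0,0,0,-1],[0,0,0,0,0,0,-1],[0,0,0,0,0,0,-1],[0,0,0,0,0,0,-1],[0,0,-0.3,0,0,0,-1],[0,0,-0.6,0,0,0,-1]]]'
```

```text
time_s: 20.5
tcp_pos: [0.4334, 0.1139, 0.1366]
eef_rot: [-180.0, -0.0, 165.1]
contact_force: [-0.0, -0.1, -0.1]
gripper_width: 0.0872
gripper_force: 0.0
time_s: 21.3
tcp_pos: [0.4336, 0.1141, 0.0386]
eef_rot: [-180.0, -0.0, 165.1]
contact_force: [-0.4, -0.4, 0.1]
gripper_width: 0.0835
gripper_force: 0.0
time_s: 22.1
tcp_pos: [0.4331, 0.1138, 0.0562]
eef_rot: [-179.9, -0.1, 165.0]
contact_force: [-0.4, -0.3, -1.2]
gripper_width: 0.0517
gripper_force: 25.0
```

```bash

python3 -m pendant '[[[0,0,-0.78,0,0,-0.456,-1],[0,0,-0.78,0,0,-0.456,-1],[0,0,-0.78,0,0,-0.456,-1],[0,0,-0.78,0,0,-0.456,-1],[0,0,-0.78,0,0,-0.456,-1],[0,0,-0.78,0,0,-0.456,-1],[0,0,-0.78,0,0,-0.456,-1],[0,0,-0.78,0,0,-0.456,-1]]]' | sed -n '2,3p;5,6p'
for k in 1 2; do python3 -m pendant '[[[-0.68,-0.5275,0,0,0,0,-1],[-0.68,-0.5275,0,0,0,0,-1],[-0.68,-0.5275,0,0,0,0,-1],[-0.68,-0.5275,0,0,0,0,-1],[-0.68,-0.5275,0,0,0,0,-1],[-0.68,-0.5275,0,0,0,0,-1],[-0.68,-0.5275,0,0,0,0,-1],[-0.68,-0.5275,0,0,0,0,-1]]]' | sed -n '2,3p;5,6p'; done
python3 shot.py side s4;python3 -c "
import cv2;a=cv2.imread('pics/s4.png')[90:340,180:460];cv2.imwrite('pics/s4c.png',cv2.resize(a,None,fx=2,fy=2))"
```

```text
tcp_pos: [0.4334, 0.1141, 0.1821]
eef_rot: [-180.0, -0.0, 179.7]
gripper_width: 0.0522
gripper_force: 25.0
tcp_pos: [0.5422, 0.0286, 0.1813]
eef_rot: [-180.0, -0.0, 179.6]
gripper_width: 0.0521
gripper_force: 25.0
tcp_pos: [0.6513, -0.0568, 0.1811]
eef_rot: [-180.0, -0.0, 179.6]
gripper_width: 0.052
gripper_force: 25.0
```

View pics/s4c.png

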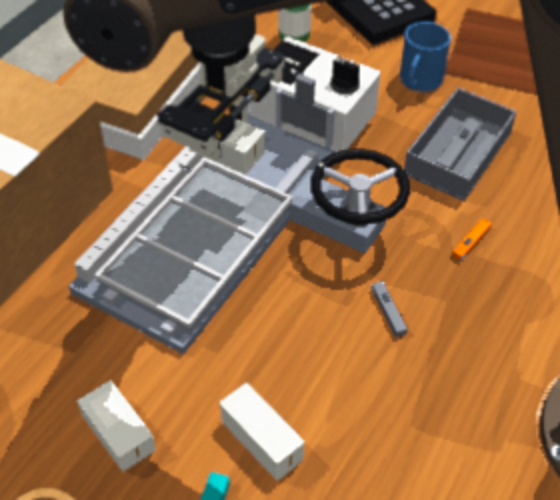

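```bash

python3 -m pendant '[[[0.05,0,0.8,0,0,0,-1],[0,0,0.9,0,0,0,-1],[0,0,0.9,0,0,0,-1],[0,0,0.9,0,0,0,-1],[0,0,0.7,0,0,0,-1],[0,0,0.5,0,0,0,-1],[0,0,0.3,0,0,0,-1],[0,0,0,0,0,0,-1]]]'
python3 -m pendant '[[[0,0,0,0,0,0,0.45],[0,0,0,0,0,0,0.45],[0,0,0,0,0,0,0.45],[0,0,-0.2,0,0,0,0.45],[0,0,-0.8,0,0,0,0.45],[0,0,-1,0,0,0,0.45],[0,0,-1,0,0,0,0.45],[0,0,-1,0,0,0,0.45]]]'
python3 -m pendant '[[[0.7,0.9,-0.5,0,0,0,1],[0.7,0.9,-0.5,0,0,0,1],[0.7,0.9,0,0,0,0,1],[0.7,0.9,0,0,0,0,1],[0.7,0.9,0,0,0,0,1],[0.7,0.9,0,0,0,0,1],[0.7,0.9,0,0,0,0,1],[0.7,0.9,0,0,0,0,1]]]' | sed -n '2,3p;5,6p'
python3 shot.py side s5; python3 cart.py s5; python3 -c "
import cv2;a=cv2.imread('pics/s5.png')[90:340,180:460];cv2.imwrite('pics/s5c.png',cv2.resize(a,None,fx=2,fy=2))"
```

```text
time_s: 25.35
tcp_pos: [0.6495, -0.0559, 0.0811]
eef_rot: [-180.0, -0.0, 179.6]
contact_force: [-0.2, 0.1, -0.6]
gripper_width: 0.0517
gripper_force: 25.0
time_s: 26.15
tcp_pos: [0.6494, -0.0558, 0.1627]
eef_rot: [180.0, 0.0, 179.6]
contact_force: [0.7, 0.5, 0.0]
gripper_width: 0.0637
gripper_force: 0.0
tcp_pos: [0.5378, 0.0896, 0.182]
eef_rot: [180.0, 0.0, 179.6]
gripper_width: 0.0875
gripper_force: 0.0
s5 [237. 300.] 0.0414 [576.1 327.1] [ 50.7 103.5] 68.7
s5 [311. 302.] 0.0514 [413.9 241.9] [ 45.  110.8] 71.5
s5 in bin 247 0.026 [ 409. -380.] [ 71. 148.]
```

```bash

python3 -m pendant '[[[0.79,0.945,0,0,0,0,1],[0.79,0.945,0,0,0,0,1],[0.79,0.945,0,0,0,0,1],[0.79,0.945,0,0,0,0,1],[0.79,0.945,0,0,0,0,1],[0.79,0.945,0,0,0,0,1],[0.79,0.945,0,0,0,0,1],[0.79,0.945,0,0,0,0,1]]]' | sed -n '2,3p;5,6p'
python3 -m pendant '[[[0,0,0.5,0,0,0.556,1],[0,0,0.5,0,0,0.556,1],[0,0,0.5,0,0,0.556,1],[0,0,0.5,0,0,0.556,1],[0,0,0.5,0,0,0.556,1],[0,0,0.5,0,0,0.556,1],[0,0,0.5,0,0,0.556,1],[0,0,0.5,0,0,0.556,1]]]' | sed -n '2,3p;5,6p'
python3 -m pendant '[[[0,0,0.7,0,0,0,1],[0,0,0.7,0,0,0,1],[0,0,0.7,0,0,0,1],[0,0,0.6,0,0,0,1],[0,0,0.5,0,0,0,1],[0,0,0,0,0,0,1],[0,0,0,0,0,0,-1],[0,0,0,0,0,0,-1]]]'
python3 -m pendant '[[[0,0,0,0,0,0,-1],[0,0,0,0,0,0,-1],[0,0,0,0,0,0,-1],[0,0,0,0,0,0,-1],[0,0,0,0,0,0,-1],[0,0,0,0,0,0,-1],[0,0,-0.3,0,0,0,-1],[0,0,-0.6,0,0,0,-1]]]'
```

```text
tcp_pos: [0.4123, 0.2417, 0.1821]
eef_rot: [179.9, 0.0, 179.6]
gripper_width: 0.0878
gripper_force: 0.0
tcp_pos: [0.4131, 0.2411, 0.1016]
eef_rot: [179.9, 0.0, 161.8]
gripper_width: 0.0874
gripper_force: 0.0
time_s: 29.4
tcp_pos: [0.4132, 0.2413, 0.038]
eef_rot: [179.9, 0.0, 161.9]
contact_force: [-0.3, -0.1, -0.5]
gripper_width: 0.0765
gripper_force: 0.0
time_s: 30.2
tcp_pos: [0.4122, 0.2401, 0.0549]
eef_rot: [-179.9, -0.1, 161.8]
contact_force: [-0.0, -0.1, -1.9]
gripper_width: 0.0438
gripper_force: 25.0
```

View pics/s5c.png

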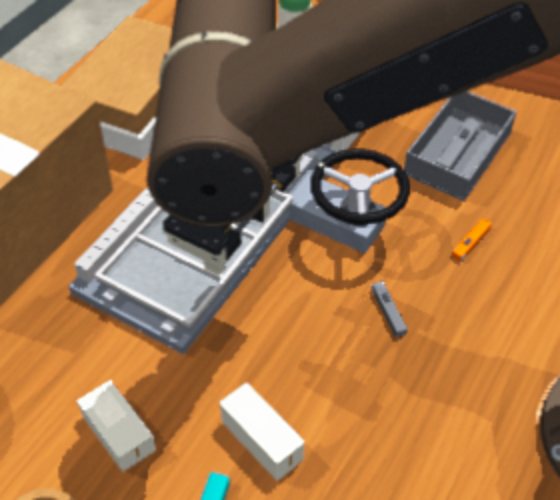

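```bash

python3 -m pendant '[[[0,0,-0.8,0,0,-0.556,-1],[0,0,-0.8,0,0,-0.556,-1],[0,0,-0.8,0,0,-0.556,-1],[0,0,-0.8,0,0,-0.556,-1],[0,0,-0.8,0,0,-0.556,-1],[0,0,-0.8,0,0,-0.556,-1],[0,0,-0.8,0,0,-0.556,-1],[0,0,-0.8,0,0,-0.556,-1]]]' | sed -n '2,3p;5,6p'
for k in 1 2; do python3 -m pendant '[[[-0.745,-0.646,0,0,0,0,-1],[-0.745,-0.646,0,0,0,0,-1],[-0.745,-0.646,0,0,0,0,-1],[-0.745,-0.646,0,0,0,0,-1],[-0.745,-0.646,0,0,0,0,-1],[-0.745,-0.646,0,0,0,0,-1],[-0.745,-0.646,0,0,0,0,-1],[-0.745,-0.646,0,0,0,0,-1]]]' | sed -n '2,3p;5,6p'; done
python3 shot.py scene sc3;python3 -c "
import cv2;a=cv2.imread('pics/sc3.png')[150:300,180:460];cv2.imwrite('pics/sc3c.png',cv2.resize(a,None,fx=2.5,fy=2.5))"
```

```text
tcp_pos: [0.4124, 0.2405, 0.1841]
eef_rot: [-180.0, -0.0, 179.7]
gripper_width: 0.0442
gripper_force: 25.0
tcp_pos: [0.5315, 0.136, 0.1833]
eef_rot: [-180.0, -0.0, 179.6]
gripper_width: 0.044
gripper_force: 25.0
tcp_pos: [0.65, 0.032, 0.1831]
eef_rot: [-180.0, -0.1, 179.6]
gripper_width: 0.0438
gripper_force: 25.0
```

View pics/sc3c.png

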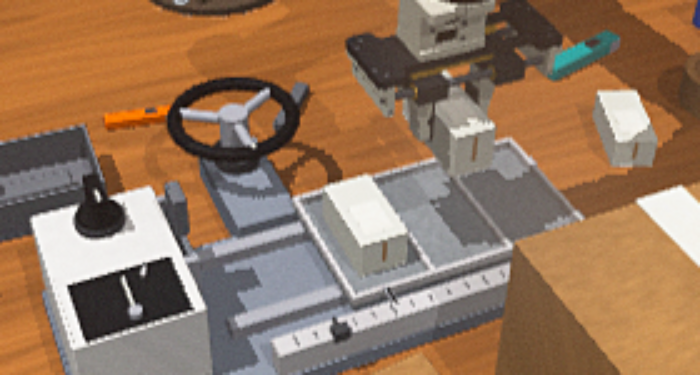

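```bash

python3 -m pendant '[[[0,0,0.9,0,0,0,-1],[0,0,0.9,0,0,0,-1],[0,0,0.9,0,0,0,-1],[0,0,0.9,0,0,0,-1],[0,0,0.7,0,0,0,-1],[0,0,0.5,0,0,0,-1],[0,0,0.3,0,0,0,-1],[0,0,0,0,0,0,-1]]]'
python3 -m pendant '[[[0,0,0,0,0,0,0.3],[0,0,0,0,0,0,0.3],[0,0,0,0,0,0,0.3],[0,0,-0.2,0,0,0,0.3],[0,0,-0.8,0,0,0,0.3],[0,0,-1,0,0,0,0.3],[0,0,-1,0,0,0,0.3],[0,0,-1,0,0,0,0.3]]]'
for k in 1 2; do python3 -m pendant '[[[0.2375,0.92,0,0,0,0,1],[0.2375,0.92,0,0,0,0,1],[0.2375,0.92,0,0,0,0,1],[0.2375,0.92,0,0,0,0,1],[0.2375,0.92,0,0,0,0,1],[0.2375,0.92,0,0,0,0,1],[0.2375,0.92,0,0,0,0,1],[0.2375,0.92,0,0,0,0,1]]]' | sed -n '2,3p;5,6p'; [ $k = 1 ] && { python3 shot.py wrist w5; python3 cart.py w5; }; done
python3 shot.py side s6; python3 cart.py s6
```

```text
time_s: 33.45
tcp_pos: [0.6496, 0.0326, 0.0807]
eef_rot: [-180.0, -0.1, 179.6]
contact_force: [-0.4, 0.2, -1.4]
gripper_width: 0.0437
gripper_force: 25.0
time_s: 34.25
tcp_pos: [0.65, 0.0327, 0.1628]
eef_rot: [180.0, 0.0, 179.6]
contact_force: [-0.0, -0.3, -0.1]
gripper_width: 0.0569
gripper_force: 0.0
tcp_pos: [0.6127, 0.1812, 0.1618]
eef_rot: [180.0, 0.0, 179.6]
gripper_width: 0.0877
gripper_force: 0.0
w5 [516. 149.] 0.0407 [576.3 327.2] [51.1 99.7] 69.0
tcp_pos: [0.5753, 0.3291, 0.1613]
eef_rot: [-180.0, -0.0, 179.6]
gripper_width: 0.0876
gripper_force: 0.0
s6 [243. 308.] 0.0408 [550.8 336.5] [51.7 48.9] 68.4
```

```bash

python3 -m pendant '[[[-0.05,-0.1,0,0,0,0,1],[0,0,0.5,0,0,0.736,1],[0,0,0.5,0,0,0.736,1],[0,0,0.5,0,0,0.736,1],[0,0,0.5,0,0,0.736,1],[0,0,0.5,0,0,0.736,1],[0,0,0.5,0,0,0.736,1],[0,0,0.5,0,0,0.736,1]]]' | sed -n '2,3p;5,6p'
python3 -m pendant '[[[0,0,0.7,0,0,0,1],[0,0,0.7,0,0,0,1],[0,0,0.6,0,0,0,1],[0,0,0.4,0,0,0,1],[0,0,0.25,0,0,0,1],[0,0,0,0,0,0,1],[0,0,0,0,0,0,-1],[0,0,0,0,0,0,-1]]]'
python3 -m pendant '[[[0,0,0,0,0,0,-1],[0,0,0,0,0,0,-1],[0,0,0,0,0,0,-1],[0,0,0,0,0,0,-1],[0,0,0,0,0,0,-1],[0,0,0,0,0,0,-1],[0,0,-0.3,0,0,0,-1],[0,0,-0.6,0,0,0,-1]]]'
```

```text
tcp_pos: [0.577, 0.3249, 0.091]
eef_rot: [-180.0, -0.0, 158.9]
gripper_width: 0.0875
gripper_force: 0.0
time_s: 37.55
tcp_pos: [0.5771, 0.3259, 0.039]
eef_rot: [179.9, 0.0, 159.0]
contact_force: [-0.3, 0.0, -0.3]
gripper_width: 0.0769
gripper_force: 0.0
time_s: 38.35
tcp_pos: [0.5759, 0.3248, 0.0556]
eef_rot: [-179.9, -0.1, 159.0]
contact_force: [0.2, 0.1, -1.7]
gripper_width: 0.0497
gripper_force: 25.0
```

```bash

python3 -m pendant '[[[0,0,-0.8,0,0,-0.644,-1],[0,0,-0.8,0,0,-0.644,-1],[0,0,-0.8,0,0,-0.644,-1],[0,0,-0.8,0,0,-0.644,-1],[0,0,-0.8,0,0,-0.644,-1],[0,0,-0.8,0,0,-0.644,-1],[0,0,-0.8,0,0,-0.644,-1],[0,0,-0.8,0,0,-0.644,-1]]]' | sed -n '2,3p;5,6p'
for k in 1 2; do python3 -m pendant '[[[-0.236,-0.64,0,0,0,0,-1],[-0.236,-0.64,0,0,0,0,-1],[-0.236,-0.64,0,0,0,0,-1],[-0.236,-0.64,0,0,0,0,-1],[-0.236,-0.64,0,0,0,0,-1],[-0.236,-0.64,0,0,0,0,-1],[-0.236,-0.64,0,0,0,0,-1],[-0.236,-0.64,0,0,0,0,-1]]]' | sed -n '2,3p;5,6p'; done
```

```text
tcp_pos: [0.5766, 0.3254, 0.1859]
eef_rot: [180.0, 0.0, 179.7]
gripper_width: 0.0499
gripper_force: 25.0
tcp_pos: [0.6143, 0.2218, 0.1843]
eef_rot: [-180.0, -0.0, 179.6]
gripper_width: 0.0497
gripper_force: 25.0
tcp_pos: [0.6514, 0.1192, 0.1843]
eef_rot: [180.0, -0.0, 179.6]
gripper_width: 0.0501
gripper_force: 25.0
```

```bash

python3 -m pendant '[[[0.05,0,0.9,0,0,0,-1],[0,0,0.9,0,0,0,-1],[0,0,0.9,0,0,0,-1],[0,0,0.9,0,0,0,-1],[0,0,0.7,0,0,0,-1],[0,0,0.55,0,0,0,-1],[0,0,0.3,0,0,0,-1],[0,0,0,0,0,0,-1]]]'
python3 -m pendant '[[[0,0,0,0,0,0,0.4],[0,0,0,0,0,0,0.4],[0,0,0,0,0,0,0.4],[0,0,-0.2,0,0,0,0.4],[0,0,-0.8,0,0,0,0.4],[0,0,-1,0,0,0,0.4],[0,0,-1,0,0,0,0.4],[0,0,-1,0,0,0,0.4]]]'
python3 -m pendant '[[[0.4,-0.8,-1,0,0,0,1],[0.4,-0.8,-1,0,0,0,1],[0.4,-0.8,-1,0,0,0,1],[0.4,-0.8,-1,0,0,0,1],[0.4,-0.8,-1,0,0,0,1],[0.4,-0.8,-1,0,0,0,1],[0.4,-0.8,-1,0,0,0,1],[0.4,-0.8,-1,0,0,0,1]]]'
python3 shot.py wrist w6; python3 shot.py scene sc4
cat > tray.py <<'E'
import sys,pickle; from h import *
for t in sys.argv[1:]:
    c=pickle.load(open(t+'.pkl','rb'));w=cloud(c)
    for n,y in (('bay0',.1195),('bay1',.0315),('bay2',-.0565)):
        m=(w[...,2]>.07)&(w[...,2]<.1)&(abs(w[...,0]-.65)<.075)&(abs(w[...,1]-y)<.042)
        if m.sum()>30: rc=cv2.minAreaRect((w[m][:,:2]*1000).astype(np.float32));print(t,n,m.sum(),np.median(w[m][:,2]).round(4),np.round(rc[0]),np.round(rc[1]),round(rc[2],1))
E
python3 tray.py w6 sc4
```

```text
time_s: 41.55
tcp_pos: [0.6499, 0.1201, 0.0807]
eef_rot: [-180.0, -0.0, 179.6]
contact_force: [-0.3, 0.3, -0.7]
gripper_width: 0.0498
gripper_force: 25.0
time_s: 42.35
tcp_pos: [0.6501, 0.1203, 0.1628]
eef_rot: [180.0, 0.0, 179.6]
contact_force: [0.2, -0.4, 0.0]
gripper_width: 0.0611
gripper_force: 0.0
time_s: 43.15
tcp_pos: [0.5847, -0.008, 0.323]
eef_rot: [180.0, 0.1, 179.6]
contact_force: [-0.1, -0.1, -1.2]
gripper_width: 0.0881
gripper_force: 0.0
w6 bay0 2803 0.081 [649. 121.] [ 50. 101.] 89.4
w6 bay1 3653 0.0911 [649.  33.] [ 44. 110.] 89.3
w6 bay2 3592 0.0852 [649. -56.] [52. 96.] 89.5
sc4 bay0 556 0.0803 [646. 120.] [ 54. 106.] 88.9
sc4 bay1 676 0.09 [648.  31.] [ 46. 114.] 89.6
sc4 bay2 667 0.0845 [648. -57.] [ 53. 100.] 89.5
```

View pics/w6.png

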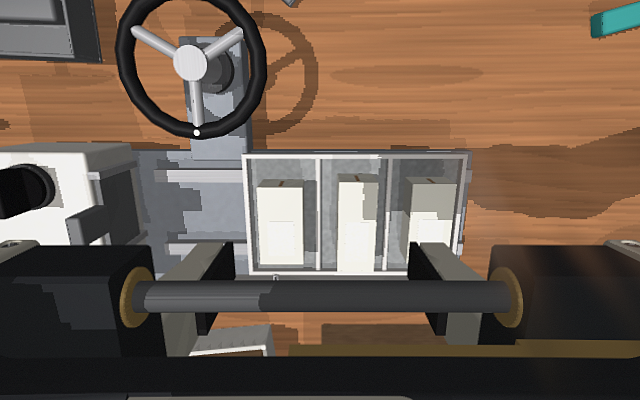

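The three cartons lie flat and centred in their bays, with tops at 81, 91 and 85 mm. Next I measure the pointer and stop mark, and the needle, dial mark, knob and tab.

```bash
cat > m3.py <<'E'
from h import *
import pickle
cs={n:pickle.load(open(n+'.pkl','rb')) for n in ('sc4','scene0','side0')}
a=cs['sc4']['frame']; s=cs['side0']['frame']
A=cv2.resize(a[246:300,280:360],None,fx=5,fy=5,interpolation=cv2.INTER_CUBIC)   #400x270
B=cv2.resize(a[215:315,195:275],None,fx=5,fy=5,interpolation=cv2.INTER_CUBIC)[:500]
C=cv2.resize(s[100:172,295:375],None,fx=5,fy=5,interpolation=cv2.INTER_CUBIC)
D=cv2.resize(s[140:182,260:340],None,fx=5,fy=5,interpolation=cv2.INTER_CUBIC)
L=np.vstack([A,D]);Rr=np.vstack([B])
H=600;
im=np.zeros((600,800,3),np.uint8); im[:270,:400]=A; im[:500,400:]=B; im[270:480,:400]=D; 
cv2.imwrite('pics/mos.png',im)
for n,c in cs.items():
    w=cloud(c);f=c['frame'].astype(int)
    m=(f.max(2)<95)&(w[...,0]>.72)&(w[...,0]<.775)&(w[...,1]>-.22)&(w[...,1]<.17)&(w[...,2]>.03)&(w[...,2]<.08)
    k,l,st,ce=cv2.connectedComponentsWithStats(m.astype(np.uint8))
    for i in range(1,k):
        if st[i,4]>4: P=w[l==i];print(n,'dark',ce[i].round(1),st[i,4],np.round(np.median(P,0)*1000,1),np.round(P.min(0)*1000),np.round(P.max(0)*1000))
    hd=np.array([.648,-.304])
    m=(w[...,2]>.118)&(abs(w[...,0]-hd[0])<.1)&(abs(w[...,1]-hd[1])<.1)&(w[...,2]<.165)
    k,l,st,ce=cv2.connectedComponentsWithStats(m.astype(np.uint8))
    for i in range(1,k):
        if st[i,4]>15: P=w[l==i];P=P[P[:,2]>np.percentile(P[:,2],95)-.006];rc=cv2.minAreaRect((P[:,:2]*1000).astype(np.float32));print(n,'high',ce[i].round(),st[i,4],np.percentile(P[:,2],95).round(4),np.round(rc[0],1),np.round(rc[1],1),round(rc[2],1))
E
python3 m3.py
```

```text
sc4 dark [357.5 261.2] 75 [726.6  -4.8  38.4] [723. -70.  33.] [747.  73.  55.]
sc4 dark [327.7 270.6] 28 [725.7 -85.3  37.7] [ 722. -104.   34.] [730. -69.  45.]
sc4 dark [315.7 282.4] 57 [ 763.3 -133.4   56.1] [ 744. -142.   44.] [ 769. -125.   62.]
sc4 high [219. 233.] 284 0.1554 [ 589.7 -308.6] [46.7 14. ] 1.0
sc4 high [250. 233.] 149 0.1563 [ 627.2 -241.9] [30.1 14.6] 1.0
scene0 dark [358.3 260.9] 89 [726.4  -1.9  38.6] [724. -71.  32.] [747.  74.  56.]
scene0 dark [327.6 270.5] 30 [725.3 -85.4  39.3] [ 723. -105.   34.] [733. -68.  50.]
scene0 dark [315.8 282.4] 58 [ 763.5 -133.4   55.7] [ 744. -141.   42.] [ 768. -125.   60.]
scene0 high [218. 233.] 282 0.1561 [ 590.6 -308.5] [13.9 46.6] 89.3
scene0 high [250. 232.] 146 0.1567 [ 626.5 -241.9] [34.1 13.8] 0.8
side0 dark [277.8 158.8] 20 [ 760.7 -130.1   56.4] [ 749. -136.   51.] [ 768. -124.   61.]
side0 high [352. 126.] 196 0.1575 [ 592.4 -307.8] [19.  42.9] 88.3
side0 high [332. 133.] 123 0.1576 [ 628.  -240.5] [15.6 29.3] 87.4
```

View pics/mos.png

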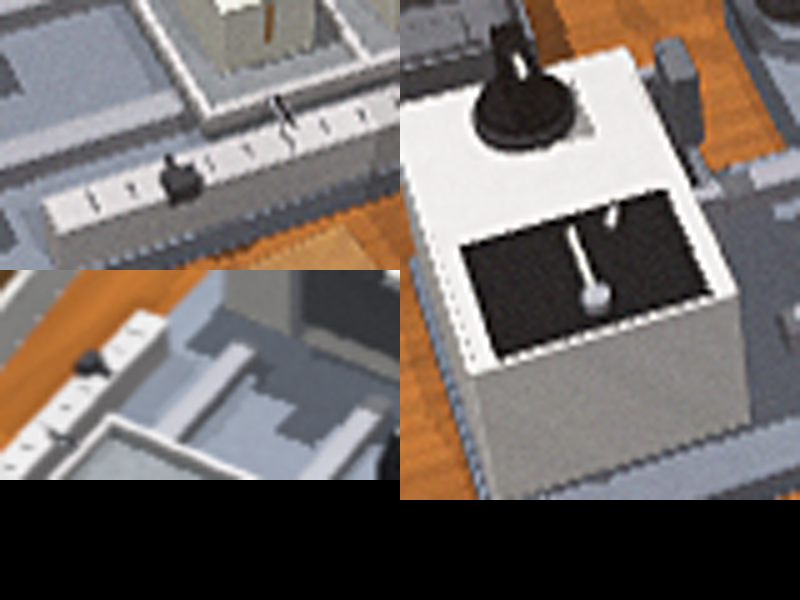

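The mosaic shows the mark tip at scene px (313.6,277.6) and the pointer tip near (338.4,271.2). The needle pivot is at (234.4,274.4), the needle tip at (229.2,260.6), and the dial tab's inner tip near (236.4,260.6).

```bash
cat > m4.py <<'E'
from h import *
import pickle
a=pickle.load(open('sc4.pkl','rb'));b=pickle.load(open('side0.pkl','rb'))
def tri(p,q):
    d1=(rays(a,p)@a['c2w'][:3,:3].T)[0];d2=(rays(b,q)@b['c2w'][:3,:3].T)[0];o1,o2=a['c2w'][:3,3],b['c2w'][:3,3]
    t=np.linalg.lstsq(np.c_[d1,-d2],o2-o1,rcond=None)[0];x,y=o1+t[0]*d1,o2+t[1]*d2;return np.round((x+y)/2*1000,1),round(np.linalg.norm(x-y)*1000,1)
print('mark',tri((313.6,277.6),(281.2,161)),'ptr',tri((338.4,271.2),(269.6,172)))
for z in (.05,.055): print(z,'mark',plane(a,[[313.6,277.6]],z)[0]*1000,plane(b,[[281.2,161]],z)[0]*1000,'ptr',plane(a,[[338.4,271.2]],z)[0]*1000,plane(b,[[269.6,172]],z)[0]*1000)
P=plane(a,[[234.4,274.4],[229.2,260.6],[236.4,260.6]],.116)*1000;print(P.round(1))
for p in P[1:]: d=p-P[0];print(np.hypot(*d[:2]),np.degrees(np.arctan2(d[1],d[0])))
print(r.get_state()['joints'])
E
python3 m4.py
```

```text
mark (array([ 746.4, -131. ,   53.7]), np.float64(3.2)) ptr (array([750.4, -69.9,  54.1]), np.float64(0.4))
0.05 mark [ 742.00093693 -130.65140075   50.        ] [ 749.45311328 -132.48660129   50.        ] ptr [747.1492959  -67.93518183  50.        ] [752.94626275 -73.3339701   50.        ]
0.055 mark [ 746.16445902 -132.51673512   55.        ] [ 746.28639976 -128.3184553    55.        ] ptr [751.2796307  -70.20479675  55.        ] [749.76198492 -69.46325636  55.        ]
[[ 719.7 -308.4  116. ]
 [ 674.7 -307.7  116. ]
 [ 681.1 -293.1  116. ]]
44.986291613689 179.15093299482982
41.509898137892726 158.31166118304222
[ 1.83036120e+01  9.62747175e+00 -4.14751145e+00  7.43587329e-02
 -7.58757216e+01 -1.08737687e+02]
```

```bash

python3 -m pendant '[[[0.4875,-0.429,0.3,0,0,0,-0.1],[0.4875,-0.429,0.3,0,0,0,-0.1],[0.4875,-0.429,0.3,0,0,0,-0.1],[0.4875,-0.429,0.3,0,0,0,-0.1],[0.4875,-0.429,0.3,0,0,0,-0.1],[0.4875,-0.429,0.3,0,0,0,-0.1],[0.4875,-0.429,0.3,0,0,0,-0.1],[0.4875,-0.429,0.3,0,0,0,-0.1]]]' 20| sed -n '2,3p;5,6p'
for k in 1 2 3 4; do python3 -m pendant '[[[0,0,0,0,0,-1,-0.1],[0,0,0,0,0,-1,-0.1],[0,0,0,0,0,-1,-0.1],[0,0,0,0,0,-1,-0.1],[0,0,0,0,0,-1,-0.1],[0,0,0,0,0,-1,-0.1],[0,0,0,0,0,-1,-0.1],[0,0,0,0,0,-1,-0.1]]]' | sed -n '2,3p;5,6p'; done
python3 -m pendant '[[[0,0,0,0,0,-1,-0.1],[0,0,0,0,0,-1,-0.1],[0,0,0,0,0,-1,-0.1],[0,0,0,0,0,-1,-0.1],[0,0,0,0,0,-1,-0.1],[0,0,0,0,0,-0.6,-0.1],[0,0,0,0,0,0,-0.1],[0,0,0,0,0,0,-0.1]]]'
python3 -c "
from plant import r;print(r.get_state()['joints'].round(1))"
python3 shot.py wrist w7;python3 - <<'E'
from h import *
import pickle
A=pickle.load(open('w7.pkl','rb'));w=cloud(A);m=(w[...,2]>.095)&(w[...,2]<.115);P=w[m];P=P[np.hypot(P[:,0]-.4737,P[:,1]+.1324)<.08];P=P[np.hypot(P[:,0]-.4737,P[:,1]+.1324)>.05]
print(len(P),cv2.minEnclosingCircle((P[:,:2]*1000).astype(np.float32)),np.percentile(P[:,2],90))
E
```

```text
tcp_pos: [0.5059, -0.0762, 0.2729]
eef_rot: [-180.0, 0.0, 179.6]
gripper_width: 0.0398
gripper_force: 0.0
tcp_pos: [0.5064, -0.0758, 0.2731]
eef_rot: [180.0, 0.0, -148.2]
gripper_width: 0.0391
gripper_force: 0.0
tcp_pos: [0.5064, -0.0759, 0.2731]
eef_rot: [-180.0, 0.0, -116.2]
gripper_width: 0.0393
gripper_force: 0.0
tcp_pos: [0.5064, -0.0759, 0.2731]
eef_rot: [180.0, 0.0, -84.2]
gripper_width: 0.0395
gripper_force: 0.0
tcp_pos: [0.5064, -0.0758, 0.2731]
eef_rot: [180.0, 0.0, -52.2]
gripper_width: 0.0396
gripper_force: 0.0
time_s: 48.05
tcp_pos: [0.5065, -0.0757, 0.2732]
eef_rot: [180.0, -0.0, -30.0]
contact_force: [0.1, 0.8, -0.4]
gripper_width: 0.0396
gripper_force: 0.0
[ 13.5   4.1 -17.3   0.  -68.5  46.5]
6970 ((474.3703308105469, -131.71412658691406), 72.53141021728516) 0.10836839709198015
```

```bash

python3 -m pendant '[[[0,0,0.8,0,0,0,-0.1],[0,0,0.8,0,0,0,-0.1],[0,0,0.8,0,0,0,-0.1],[0,0,0.8,0,0,0,-0.1],[0,0,0.8,0,0,0,-0.1],[0,0,0.5,0,0,0,-0.1],[0,0,0.4,0,0,0,-0.1],[0,0,0.4,0,0,0,-0.1]]]'
python3 -m pendant '[[[0,0,0.4,0,0,0,-0.1],[0,0,0.4,0,0,0,-0.1],[0,0,0.4,0,0,0,-0.1],[0,0,0.4,0,0,0,-0.1],[0,0,0.4,0,0,0,-0.1],[0,0,0.4,0,0,0,-0.1],[0,0,0.4,0,0,0,-0.1],[0,0,0.4,0,0,0,-0.1]]]'
python3 -m pendant '[[[0,0,0,0,0,0,-1],[0,0,0,0,0,0,-1],[0,0,0,0,0,0,-1],[0,0,0,0,0,0,-1],[0,0,0,0,0,0,-1],[0,0,0,0,0,0,-1],[0,0,0,0,0,0,-1],[0,0,0,0,0,0,-1]]]'
```

```text
time_s: 48.9
tcp_pos: [0.507, -0.0755, 0.1672]
eef_rot: [-180.0, -0.0, -30.0]
contact_force: [0.6, -0.4, 0.2]
gripper_width: 0.0394
gripper_force: 0.0
time_s: 49.7
tcp_pos: [0.5068, -0.0755, 0.1027]
eef_rot: [180.0, -0.0, -30.0]
contact_force: [0.0, -0.1, 0.1]
gripper_width: 0.0396
gripper_force: 0.0
time_s: 50.5
tcp_pos: [0.5056, -0.0773, 0.1035]
eef_rot: [179.8, 0.0, -30.0]
contact_force: [-1.3, -11.1, 0.1]
gripper_width: 0.0161
gripper_force: 19.3
```

```bash

python3 -m pendant '[[[0.06,0.12,0,0,0,0.2,-1],[0.11,0.004,0,0,0,0.5,-1],[0.227,0.008,0,0,0,1,-1],[0.227,0.008,0,0,0,1,-1],[0.227,0.008,0,0,0,1,-1],[0.227,0.008,0,0,0,1,-1],[0.227,0.008,0,0,0,1,-1],[0.227,0.008,0,0,0,1,-1]]]'
python3 -m pendant '[[[0.227,0.008,0,0,0,1,-1],[0.227,0.008,0,0,0,1,-1],[0.227,0.008,0,0,0,1,-1],[0.227,0.008,0,0,0,1,-1],[0.227,0.008,0,0,0,1,-1],[0.227,0.008,0,0,0,1,-1],[0.227,0.008,0,0,0,1,-1],[0.227,0.008,0,0,0,1,-1]]]'
python3 -m pendant '[[[0.227,0.008,0,0,0,1,-1],[0.227,0.008,0,0,0,1,-1],[0.227,0.008,0,0,0,1,-1],[0.227,0.008,0,0,0,1,-1],[0.227,0.008,0,0,0,1,-1],[0.227,0.008,0,0,0,1,-1],[0.227,0.008,0,0,0,1,-1],[0.227,0.008,0,0,0,1,-1]]]'
```

```text
time_s: 51.3
tcp_pos: [0.5269, -0.0985, 0.1035]
eef_rot: [179.9, 0.0, -57.0]
contact_force: [-4.1, 0.1, 2.5]
gripper_width: 0.0161
gripper_force: 19.4
time_s: 52.1
tcp_pos: [0.5367, -0.1327, 0.1035]
eef_rot: [179.8, 0.0, -89.0]
contact_force: [-6.8, 2.3, 6.0]
gripper_width: 0.0165
gripper_force: 19.4
time_s: 52.9
tcp_pos: [0.527, -0.1666, 0.1035]
eef_rot: [179.8, -0.0, -121.0]
contact_force: [-9.4, 7.2, 8.0]
gripper_width: 0.0166
gripper_force: 19.3
```

```bash

python3 -m pendant '[[[0.227,0.05,0,0,0,1,-1],[0.227,0.05,0,0,0,1,-1],[0.227,0.008,0,0,0,1,-1],[0.227,0.008,0,0,0,1,-1],[0.227,0.008,0,0,0,1,-1],[0.227,0.008,0,0,0,1,-1],[0.227,0.008,0,0,0,1,-1],[0.227,0.008,0,0,0,1,-1]]]'
python3 -m pendant '[[[0.227,0.008,0,0,0,1,-1],[0.227,0.008,0,0,0,1,-1],[0.227,0.008,0,0,0,1,-1],[0.227,0.008,0,0,0,1,-1],[0.227,0.008,0,0,0,1,-1],[0.227,0.008,0,0,0,1,-1],[0.227,0.008,0,0,0,1,-1],[0.227,0.008,0,0,0,1,-1]]]'
python3 -m pendant '[[[0.227,0.008,0,0,0,1,-1],[0.227,0.008,0,0,0,1,-1],[0.227,0.008,0,0,0,1,-1],[0.227,0.008,0,0,0,1,-1],[0.227,0.008,0,0,0,1,-1],[0.227,0.008,0,0,0,1,-1],[0,0,0,0,0,0,-1],[0,0,0,0,0,0,-1]]]'
python3 shot.py scene sc5;python3 shot.py side s7; python3 -c "
from plant import r;print(r.get_state()['joints'].round(1))
import cv2,numpy as np
a=cv2.imread('pics/sc5.png')[250:300,280:360];b=cv2.imread('pics/s7.png')[140:190,250:330]
f=lambda x:cv2.resize(x,None,fx=9,fy=6*1.0,interpolation=cv2.INTER_CUBIC)
cv2.imwrite('pics/mos2.png',np.vstack([f(a),f(b)]))"; python3 tray.py sc5
```

```text
time_s: 53.7
tcp_pos: [0.5011, -0.1902, 0.1035]
eef_rot: [179.9, 0.0, -153.0]
contact_force: [-2.2, 7.6, 2.4]
gripper_width: 0.0164
gripper_force: 19.4
time_s: 54.5
tcp_pos: [0.4668, -0.1967, 0.1036]
eef_rot: [179.9, 0.1, 175.1]
contact_force: [0.7, 9.5, 0.4]
gripper_width: 0.0161
gripper_force: 19.4
time_s: 55.3
tcp_pos: [0.4412, -0.1889, 0.1036]
eef_rot: [179.9, 0.1, 151.2]
contact_force: [1.1, 8.9, -1.3]
gripper_width: 0.0164
gripper_force: 19.7
[ 3.00e-01  1.09e+01 -3.44e+01 -1.00e-01 -4.46e+01 -1.19e+02]
sc5 bay0 110 0.0804 [647.  84.] [101.  12.] 0.3
sc5 bay1 526 0.0808 [648.  31.] [109.  84.] 0.1
sc5 bay2 671 0.089 [647. -57.] [114.  84.] 0.1
```

View pics/mos2.png

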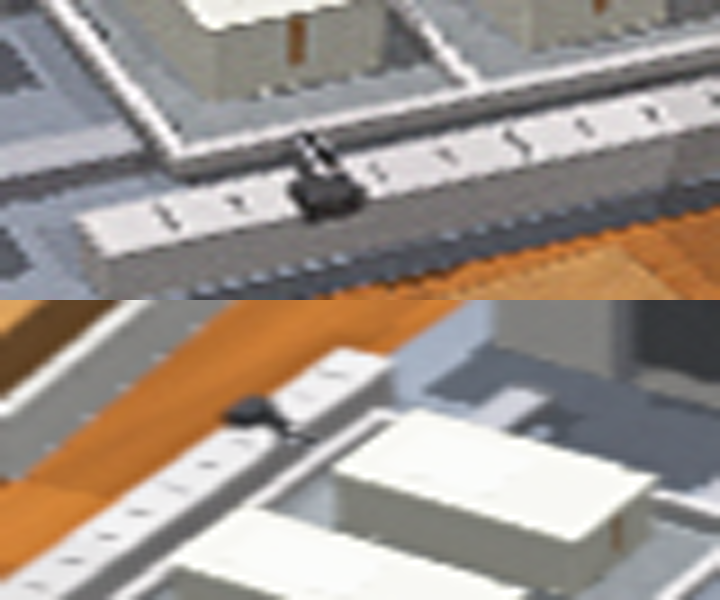

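The pointer (tip about (335,172) in the crop) is now almost level with the mark tab (about (302,166)). I release the wheel to look from above.

```bash

python3 -m pendant '[[[0,0,0,0,0,0,-0.1],[0,0,0,0,0,0,-0.1],[0,0,0,0,0,0,-0.1],[0,0,0,0,0,0,-0.1],[0,0,-0.4,0,0,0,-0.1],[0,0,-0.8,0,0,0,-0.1],[0,0,-1,0,0,0,-0.1],[0,0,-1,0,0,0,-0.1]]]' | sed -n '2,5p'
python3 -m pendant '[[[0,0,-0.5,0,0,-0.9,-0.1],[0,0,-0.5,0,0,-0.9,-0.1],[0,0,-0.5,0,0,-0.9,-0.1],[0,0,-0.5,0,0,-0.9,-0.1],[0,0,-0.5,0,0,-0.9,-0.1],[0,0,-0.5,0,0,-0.9,-0.1],[0,0,-0.5,0,0,-0.9,-0.1],[0,0,-0.5,0,0,-0.9,-0.1]]]' | sed -n '2,3p'
for k in 1 2; do python3 -m pendant '[[[-0.8,0.18,0,0,0,0,-0.1],[-0.8,0.18,0,0,0,0,-0.1],[-0.8,0.18,0,0,0,0,-0.1],[-0.8,0.18,0,0,0,0,-0.1],[-0.8,0.18,0,0,0,0,-0.1],[-0.8,0.18,0,0,0,0,-0.1],[-0.8,0.18,0,0,0,0,-0.1],[-0.8,0.18,0,0,0,0,-0.1]]]' | sed -n '2,3p'; done
python3 -m pendant '[[[0,0,0.7,0,0,0,0.4],[0,0,0.7,0,0,0,0.4],[0,0,0.7,0,0,0,0.4],[0,0,0.7,0,0,0,0.4],[0,0,0.7,0,0,0,0.4],[0,0,0.4,0,0,0,0.4],[0,0,0,0,0,0,0.4],[0,0,0,0,0,0,0.4]]]' | sed -n '2,5p'
python3 shot.py wrist w8; python3 - <<'E'
from h import *
import pickle
c=pickle.load(open('w8.pkl','rb')); print(project(c,[[.748,-.131,.053],[.748,-.12,.053],[.735,-.131,.053]]).round(1))
p=project(c,[[.748,-.131,.053]])[0].astype(int); g=c['frame'][p[1]-40:p[1]+40,p[0]-60:p[0]+60]; cv2.imwrite('pics/ptr.png',cv2.resize(g,None,fx=6,fy=6,interpolation=cv2.INTER_CUBIC)); print(p)
E
```

```text
tcp_pos: [0.4404, -0.1903, 0.1686]
eef_rot: [-180.0, -0.0, 151.2]
contact_force: [0.2, -0.3, -0.1]
gripper_width: 0.0391
tcp_pos: [0.4403, -0.1903, 0.2484]
eef_rot: [-180.0, 0.0, -179.8]
tcp_pos: [0.5699, -0.1609, 0.2471]
eef_rot: [-180.0, -0.0, -180.0]
tcp_pos: [0.6977, -0.132, 0.2469]
eef_rot: [-180.0, -0.0, -180.0]
tcp_pos: [0.6967, -0.1325, 0.1697]
eef_rot: [-180.0, 0.0, -180.0]
contact_force: [1.2, 0.3, 0.1]
gripper_width: 0.0615
[[322.1 263.7]
 [335.6 263.7]
 [322.1 249. ]]
[322 263]
```

View pics/ptr.png

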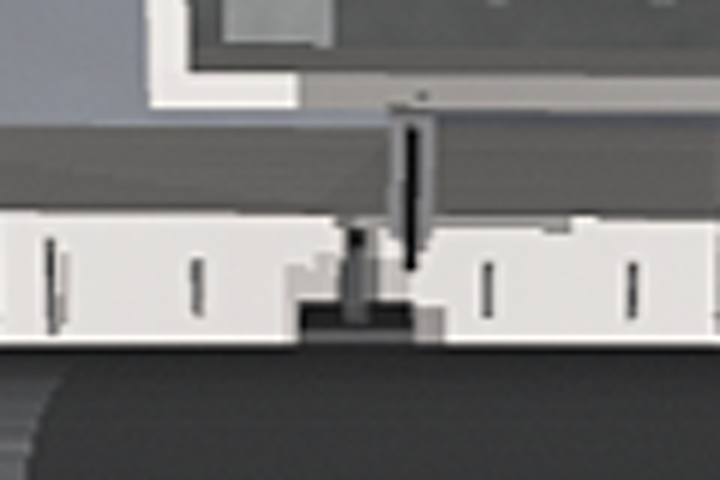

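The mark tab is at crop x 356 and the pointer at 411, which is 9.2 px or about 7.5 mm still to go (24° of wheel). I'll regrip and turn that much.

```bash

python3 -m pendant '[[[0,0,-0.5,0,0,0,-0.1],[0,0,-0.5,0,0,0,-0.1],[0,0,-0.5,0,0,0,-0.1],[0,0,-0.5,0,0,0,-0.1],[0,0,-0.5,0,0,0,-0.1],[0,0,-0.5,0,0,0,-0.1],[0,0,-0.5,0,0,0,-0.1],[0,0,-0.5,0,0,0,-0.1]]]' | sed -n '2,3p'
for k in 1 2; do python3 -m pendant '[[[0.8,-0.178,0,0,0,0,-0.1],[0.8,-0.178,0,0,0,0,-0.1],[0.8,-0.178,0,0,0,0,-0.1],[0.8,-0.178,0,0,0,0,-0.1],[0.8,-0.178,0,0,0,0,-0.1],[0.8,-0.178,0,0,0,0,-0.1],[0.8,-0.178,0,0,0,0,-0.1],[0.8,-0.178,0,0,0,0,-0.1]]]' | sed -n '2,3p'; done
python3 -m pendant '[[[0,0,0.5,0,0,0.875,-0.1],[0,0,0.5,0,0,0.875,-0.1],[0,0,0.5,0,0,0.875,-0.1],[0,0,0.5,0,0,0.875,-0.1],[0,0,0.5,0,0,0.875,-0.1],[0,0,0.5,0,0,0.875,-0.1],[0,0,0.5,0,0,0.875,-0.1],[0,0,0.5,0,0,0.875,-0.1]]]' | sed -n '2,5p'
```

```text
tcp_pos: [0.6964, -0.1324, 0.2502]
eef_rot: [180.0, -0.0, -180.0]
tcp_pos: [0.5679, -0.1611, 0.2498]
eef_rot: [-180.0, 0.0, -180.0]
tcp_pos: [0.4392, -0.1898, 0.2494]
eef_rot: [180.0, 0.0, -180.0]
tcp_pos: [0.4399, -0.1897, 0.1691]
eef_rot: [180.0, 0.0, 151.9]
contact_force: [0.5, 0.2, -0.5]
gripper_width: 0.0395
```

```bash

python3 -m pendant '[[[0.02,0,0.5,0,0,0,-0.1],[0,0,0.5,0,0,0,-0.1],[0,0,0.5,0,0,0,-0.1],[0,0,0.5,0,0,0,-0.1],[0,0,0.5,0,0,0,-0.1],[0,0,0.4,0,0,0,-0.1],[0,0,0.4,0,0,0,-0.1],[0,0,0,0,0,0,-0.1]]]' 20 | sed -n '2,5p'
python3 -m pendant '[[[0,0,0,0,0,0,-1],[0,0,0,0,0,0,-1],[0,0,0,0,0,0,-1],[0,0,0,0,0,0,-1],[0,0,0,0,0,0,-1],[0,0,0,0,0,0,-1],[0,0,0,0,0,0,-1],[0,0,0,0,0,0,-1]]]' | sed -n '2,6p'
python3 -m pendant '[[[0.17,0.005,0,0,0,0.75,-1],[0.17,0.005,0,0,0,0.75,-1],[0.17,0.005,0,0,0,0.75,-1],[0.17,0.005,0,0,0,0.75,-1],[0.17,0.005,0,0,0,0.75,-1],[0.17,0.005,0,0,0,0.75,-1],[0.17,0.005,0,0,0,0.75,-1],[0.17,0.005,0,0,0,0.75,-1]]]' | sed -n '2,6p'
python3 -m pendant '[[[0,0,0,0,0,0,-1],[0,0,0,0,0,0,-1],[0,0,0,0,0,0,-0.1],[0,0,0,0,0,0,-0.1],[0,0,0,0,0,0,-0.1],[0,0,0,0,0,0,-0.1],[0,0,-0.4,0,0,0,-0.1],[0,0,-0.8,0,0,0,-0.1]]]' | sed -n '2,6p'
```

```text
tcp_pos: [0.4395, -0.1893, 0.1022]
eef_rot: [-180.0, -0.1, 152.0]
contact_force: [0.6, -0.2, 0.4]
gripper_width: 0.0396
tcp_pos: [0.4412, -0.1888, 0.1038]
eef_rot: [179.9, 0.1, 152.0]
contact_force: [2.1, 5.6, -0.0]
gripper_width: 0.0164
gripper_force: 19.5
tcp_pos: [0.4213, -0.1716, 0.1038]
eef_rot: [179.8, 0.1, 127.9]
contact_force: [6.5, 1.2, -5.0]
gripper_width: 0.0163
gripper_force: 19.5
tcp_pos: [0.4186, -0.172, 0.1271]
eef_rot: [-179.9, -0.1, 128.0]
contact_force: [-0.5, -0.4, -1.0]
gripper_width: 0.0397
gripper_force: 0.0
```

```bash

for k in 1 2; do python3 -m pendant '[[[0,0,-0.4,0,0,-0.8125,-0.1],[0,0,-0.4,0,0,-0.8125,-0.1],[0,0,-0.4,0,0,-0.8125,-0.1],[0,0,-0.4,0,0,-0.8125,-0.1],[0,0,-0.4,0,0,-0.8125,-0.1],[0,0,-0.4,0,0,-0.8125,-0.1],[0,0,-0.4,0,0,-0.8125,-0.1],[0,0,-0.4,0,0,-0.8125,-0.1]]]' | sed -n '2,3p'; done
for k in 1 2; do python3 -m pendant '[[[-0.87,0.123,0,0,0,0,-0.1],[-0.87,0.123,0,0,0,0,-0.1],[-0.87,0.123,0,0,0,0,-0.1],[-0.87,0.123,0,0,0,0,-0.1],[-0.87,0.123,0,0,0,0,-0.1],[-0.87,0.123,0,0,0,0,-0.1],[-0.87,0.123,0,0,0,0,-0.1],[-0.87,0.123,0,0,0,0,-0.1]]]' | sed -n '2,3p'; done
python3 -m pendant '[[[0,0,0.7,0,0,0,0.4],[0,0,0.7,0,0,0,0.4],[0,0,0.7,0,0,0,0.4],[0,0,0.7,0,0,0,0.4],[0,0,0.7,0,0,0,0.4],[0,0,0.6,0,0,0,0.4],[0,0,0,0,0,0,0.4],[0,0,0,0,0,0,0.4]]]' | sed -n '2,5p'
python3 shot.py wrist w9; python3 - <<'E'
from h import *
import pickle
for t in ('w8','w9'):
    c=pickle.load(open(t+'.pkl','rb'));g=c['frame'].min(2).astype(int)
    p=project(c,[[.748,-.131,.053]])[0].round().astype(int); print(t,p)
    for v in range(p[1]-22,p[1]+14,2): print(v-p[1],g[v,p[0]-14:p[0]+18].tolist())
E
```

```text
tcp_pos: [0.4194, -0.172, 0.1923]
eef_rot: [180.0, 0.0, 154.2]
tcp_pos: [0.4192, -0.172, 0.2563]
eef_rot: [-180.0, 0.0, -179.8]
tcp_pos: [0.5603, -0.1518, 0.2542]
eef_rot: [-180.0, -0.1, -180.0]
tcp_pos: [0.6994, -0.132, 0.2537]
eef_rot: [-180.0, -0.1, -180.0]
tcp_pos: [0.6979, -0.1325, 0.1734]
eef_rot: [-180.0, -0.0, -180.0]
contact_force: [0.6, -0.6, 0.6]
gripper_width: 0.0613
w8 [322 264]
-22 [131, 130, 132, 134, 135, 136, 137, 137, 136, 136, 136, 136, 137, 136, 136, 136, 135, 136, 126, 115, 115, 115, 116, 115, 113, 115, 95, 76, 78, 80, 79, 79]
-20 [98, 97, 97, 106, 111, 111, 109, 110, 109, 109, 110, 110, 110, 109, 110, 109, 109, 109, 110, 125, 137, 98, 53, 88, 124, 135, 109, 85, 87, 89, 90, 89]
-18 [99, 97, 96, 96, 96, 96, 97, 96, 96, 96, 95, 97, 95, 96, 96, 95, 95, 93, 99, 123, 141, 90, 6, 56, 118, 137, 110, 86, 90, 91, 91, 92]
-16 [94, 93, 93, 94, 94, 92, 92, 92, 91, 93, 92, 92, 92, 92, 93, 94, 89, 85, 95, 124, 142, 93, 6, 58, 117, 137, 110, 85, 88, 89, 88, 88]
-14 [94, 92, 94, 94, 94, 94, 92, 95, 95, 93, 95, 93, 93, 94, 92, 90, 90, 89, 95, 125, 142, 92, 8, 57, 118, 139, 111, 8
[... 3969 characters left out ...]
 102, 112, 103, 160, 190, 184, 181, 178, 204, 221, 217, 218, 218, 217, 218, 216, 217, 219]
6 [223, 200, 184, 186, 187, 185, 184, 185, 187, 196, 137, 68, 83, 82, 102, 112, 103, 163, 190, 185, 183, 180, 203, 221, 218, 216, 217, 217, 218, 218, 218, 219]
8 [222, 201, 185, 192, 197, 198, 197, 197, 199, 207, 143, 69, 86, 83, 104, 117, 110, 168, 197, 193, 191, 188, 213, 225, 220, 218, 217, 217, 218, 216, 217, 219]
10 [222, 202, 194, 138, 48, 41, 45, 46, 47, 49, 46, 62, 77, 75, 74, 57, 39, 54, 63, 62, 61, 56, 77, 193, 235, 229, 227, 222, 220, 218, 218, 219]
12 [223, 201, 194, 142, 42, 30, 34, 35, 34, 33, 32, 64, 80, 88, 79, 50, 32, 33, 35, 33, 34, 24, 68, 130, 146, 140, 134, 193, 224, 219, 218, 218]
```

The pointer line is now at col 12.95 and the mark tip at 13.0, so they are level within 0.4 mm. Next is the lens cover.

```bash

python3 -m pendant '[[[0,0,-1,0,0,0,-0.1],[0,0,-1,0,0,0,-0.1],[0.587,-0.908,-0.4,0,0,0,-0.1],[0.587,-0.908,0,0,0,0,-0.1],[0.587,-0.908,0,0,0,0,-0.1],[0.587,-0.908,0,0,0,0,-0.1],[0.587,-0.908,0,0,0,0,-0.1],[0.587,-0.908,0,0,0,0,-0.1]]]' 30 | sed -n '2,5p'
python3 -m pendant '[[[0,0,0.2,0,0,0,-0.1],[0,0,0.7,0,0,0,-0.1],[0,0,0.7,0,0,0,-0.1],[0,0,0.7,0,0,0,-0.1],[0,0,0.7,0,0,0,-0.1],[0,0,0.6,0,0,0,-0.1],[0,0,0.4,0,0,0,-0.1],[0,0,0,0,0,0,-0.1]]]' | sed -n '2,5p'
python3 -m pendant '[[[0,0,0,0,0,0,-1],[0,0,0,0,0,0,-1],[0,0,0,0,0,0,-1],[0,0,0,0,0,0,-1],[0,0,0,0,0,0,-1],[0,0,0,0,0,0,-1],[0,0,0,0,0,0,-1],[0,0,0,0,0,0,-1]]]' | sed -n '2,6p'
```

```text
tcp_pos: [0.626, -0.2432, 0.2209]
eef_rot: [180.0, -0.0, -180.0]
contact_force: [0.5, -0.3, 0.4]
gripper_width: 0.0392
tcp_pos: [0.6269, -0.2411, 0.1396]
eef_rot: [180.0, -0.1, -180.0]
contact_force: [-0.3, -0.1, -0.1]
gripper_width: 0.0393
tcp_pos: [0.6278, -0.2416, 0.142]
eef_rot: [-180.0, 0.1, -180.0]
contact_force: [-0.6, -0.7, 4.8]
gripper_width: 0.014
gripper_force: 30.0
```

```bash

python3 -m pendant '[[[0,0,-0.27,0,0,0,-1],[0,0,-0.27,0,0,0,-1],[0,0,-0.27,0,0,0,-1],[0,0,-0.27,0,0,0,-1],[0,0,-0.27,0,0,0,-1],[0,0,-0.27,0,0,0,-1],[0,0,-0.27,0,0,0,-1],[0,0,-0.2,0,0,0,-1]]]' | sed -n '2,6p'
python3 -m pendant '[[[0,0,-0.1,0,0,0,-1],[0,0,-0.05,0,0,0,-1],[0,0,0,0,0,0,-1],[0,0,0,0,0,0,-1],[0,0,0,0,0,0,-1],[0,0,0,0,0,0,-1],[0,0,0,0,0,0,-1],[0,0,0,0,0,0,-1]]]' | sed -n '2,6p'
```

```text
tcp_pos: [0.6274, -0.2413, 0.1823]
eef_rot: [180.0, -0.0, -180.0]
contact_force: [12.9, -12.1, -31.5]
gripper_width: 0.0135
gripper_force: 29.9
tcp_pos: [0.6274, -0.2414, 0.1823]
eef_rot: [179.9, -0.1, 180.0]
contact_force: [11.0, -8.4, -24.9]
gripper_width: 0.0138
gripper_force: 30.0
```

The cover stopped at +40.3 mm with the force rising, so it is fully up. I release it and look at the dial from above.

```bash

python3 -m pendant '[[[0,0,0.15,0,0,0,-1],[0,0,0.05,0,0,0,-0.1],[0,0,0,0,0,0,-0.1],[0,0,0,0,0,0,-0.1],[0,0,0,0,0,0,-0.1],[0,0,-0.3,0,0,0,-0.1],[0,0,-0.8,0,0,0,-0.1],[0,0,-0.8,0,0,0,-0.1]]]' | sed -n '2,6p'
python3 -m pendant '[[[0,0,-1,0,0,0,-0.1],[-0.5,-0.55,-1,0,0,0,-0.1],[-0.5,-0.55,0,0,0,0,-0.1],[-0.5,-0.55,0,0,0,0,-0.1],[-0.5,-0.55,0,0,0,0,-0.1],[-0.5,-0.55,0,0,0,0,-0.1],[-0.6,-0.55,0,0,0,0,-0.1],[0,0,0,0,0,0,-0.1]]]' | sed -n '2,6p'
python3 shot.py wrist w10; cat > dial.py <<'E'
import sys,pickle; from h import *
for t in sys.argv[1:]:
    c=pickle.load(open(t+'.pkl','rb'));g=c['frame'].min(2)
    v,u=np.mgrid[0:400,0:640];W=plane(c,np.c_[u.ravel(),v.ravel()],.114).reshape(400,640,3)
    k0=np.array([.7205,-.3085]); rr=np.hypot(W[...,0]-k0[0],W[...,1]-k0[1])
    m=((g>100)&(rr<.062)&(abs(W[...,0]-.715)<.06)).astype(np.uint8)
    k,l,st,ce=cv2.connectedComponentsWithStats(m)
    for i in range(1,k):
        if st[i,4]<6: continue
        q=np.argwhere(l==i)[:,::-1].astype(float); P=plane(c,q,.114)[:,:2]*1000
        mu=P.mean(0);U,S,V=np.linalg.svd(P-mu,full_matrices=False);t_=(P-mu)@V[0]
        print(t,ce[i].round(1),st[i],mu.round(1),'axis',V[0].round(3),'ends',(mu+t_.min()*V[0]).round(1),(mu+t_.max()*V[0]).round(1))
    w=cloud(c)
    for n,x,y,z0 in (('knob',.591,-.3085,.15),('tab',.6275,-.2415,.18)):
        m=(w[...,2]>z0)&(w[...,2]<z0+.03)&(abs(w[...,0]-x)<.035)&(abs(w[...,1]-y)<.035)
        if m.sum()>20: rc=cv2.minAreaRect((w[m][:,:2]*1000).astype(np.float32));print(n,m.sum(),np.percentile(w[m][:,2],90).round(4),rc)
E
python3 dial.py w10
```

```text
tcp_pos: [0.6273, -0.2413, 0.2209]
eef_rot: [-180.0, -0.0, -180.0]
contact_force: [0.7, -1.2, -0.1]
gripper_width: 0.0395
gripper_force: 0.0
tcp_pos: [0.6902, -0.3085, 0.2598]
eef_rot: [-180.0, -0.0, 180.0]
contact_force: [0.1, -0.8, -0.3]
gripper_width: 0.04
gripper_force: 0.0
w10 [320.4 159.5] [296 157  50   6 178] [ 660.9 -308.4] axis [0.003 1.   ] ends [ 660.9 -328.7] [ 661. -288.]
w10 [343.8 178.3] [340 173   9  12  61] [ 676.8 -288.7] axis [ 0.913 -0.409] ends [ 672.4 -286.7] [ 681.5 -290.8]
w10 [320.  213.7] [313 180  14  58 349] [ 708.5 -308.8] axis [ 1.    -0.013] ends [ 678.3 -308.4] [ 730.  -309.1]
w10 [260.2 216. ] [253 182  16  60 692] [ 710.6 -360.9] axis [ 0.998 -0.063] ends [ 679.8 -358.9] [ 734.1 -362.4]
w10 [380.9 217.4] [373 183  19  60 757] [ 711.8 -255.7] axis [0.997 0.076] ends [ 680.6 -258.1] [ 734.8 -254. ]
w10 [322.5 242. ] [316 242  14   1  14] [ 734.8 -306.6] axis [-0.  1.] ends [ 734.8 -312.4] [ 734.8 -300.8]
knob 1468 0.1551 ((592.04150390625, -307.82684326171875), (13.41487979888916, 43.85759735107422), 89.53541564941406)
tab 1570 0.1958 ((627.8455810546875, -240.96971130371094), (14.694125175476074, 29.45088005065918), 89.2037582397461)
```

```bash

python3 -m pendant '[[[0.7,0,0,0,0,0,-0.1],[0.7,0,0,0,0,0,-0.1],[0.7,0,0,0,0,0,-0.1],[0.7,0,0,0,0,0,-0.1],[0.7,0,0,0,0,0,-0.1],[0.7,0,0,0,0,0,-0.1],[0.7,0.02,0,0,0,0,-0.1],[0,0,0,0,0,0,-0.1]]]' 20| sed -n '2,3p'
python3 -m pendant '[[[0,0,0.8,0,0,0,-0.1],[0,0,0.8,0,0,0,-0.1],[0,0,0.8,0,0,0,-0.1],[0,0,0.8,0,0,0,-0.1],[0,0,0.7,0,0,0,-0.1],[0,0,0.6,0,0,0,-0.1],[0,0,0.4,0,0,0,-0.1],[0,0,0,0,0,0,-0.1]]]' | sed -n '2,5p'
python3 -m pendant '[[[0,0,0,0,0,0,-1],[0,0,0,0,0,0,-1],[0,0,0,0,0,0,-1],[0,0,0,0,0,0,-1],[0,0,0,0,0,0,-1],[0,0,0,0,0,0,-1],[0,0,0,0,0,0,-1],[0,0,0,0,0,0,-1]]]' | sed -n '2,6p'
```

```text
tcp_pos: [0.59, -0.3066, 0.2615]
eef_rot: [-180.0, 0.1, -180.0]
tcp_pos: [0.5911, -0.3068, 0.1609]
eef_rot: [180.0, -0.1, -180.0]
contact_force: [-0.2, -1.3, 0.4]
gripper_width: 0.0391
tcp_pos: [0.5919, -0.3081, 0.1629]
eef_rot: [-179.9, 0.1, -180.0]
contact_force: [0.3, -5.3, -0.2]
gripper_width: 0.0135
gripper_force: 20.0
```

```bash

python3 -m pendant '[[[-0.03,-0.06,0,0,0,0.6,-1],[0,0,0,0,0,1,-1],[0,0,0,0,0,1,-1],[0,0,0,0,0,1,-1],[0,0,0,0,0,1,-1],[0,0,0,0,0,1,-1],[0,0,0,0,0,1,-1],[0,0,0,0,0,1,-1]]]' | sed -n '2,6p'
python3 -m pendant '[[[0,0,0,0,0,1,-1],[0,0,0,0,0,1,-1],[0,0,0,0,0,1,-1],[0,0,0,0,0,1,-1],[0,0,0,0,0,1,-1],[0,0,0,0,0,1,-1],[0,0,0,0,0,1,-1],[0,0,0,0,0,1,-1]]]' | sed -n '2,6p'
python3 -m pendant '[[[0,0,0,0,0,0.75,-1],[0,0,0,0,0,0,-1],[0,0,0,0,0,0,-1],[0,0,0,0,0,0,-1],[0,0,0,0,0,0,-0.1],[0,0,0,0,0,0,-0.1],[0,0,0,0,0,0,-0.1],[0,0,-0.5,0,0,0,-0.1]]]'
python3 -m pendant '[[[0,0,-0.9,0,0,-0.9,-0.1],[0,0,-0.9,0,0,-0.9,-0.1],[0,0,-0.9,0,0,-0.9,-0.1],[0,0,-0.9,0,0,-0.9,-0.1],[0,0,-0.5,0,0,-0.9,-0.1],[0,0,-0.2,0,0,-0.9,-0.1],[0,0,0,0,0,-0.9,-0.1],[0,0,0,0,0,-0.9,-0.1]]]' | sed -n '2,3p'
python3 -m pendant '[[[0,0,0,0,0,-0.9,-0.1],[0,0,0,0,0,-0.9,-0.1],[0,0,0,0,0,-0.9,-0.1],[0,0,0,0,0,-0.9,-0.1],[0,0,0,0,0,-0.9,-0.1],[0,0,0,0,0,-0.9,-0.1],[0,0,0,0,0,-0.9,-0.1],[0,0,0,0,0,-0.9,-0.1]]]' | sed -n '2,3p'
```

```text
tcp_pos: [0.5919, -0.3086, 0.1629]
eef_rot: [-180.0, 0.0, 149.5]
contact_force: [-2.2, -1.7, 3.0]
gripper_width: 0.0137
gripper_force: 20.0
tcp_pos: [0.5916, -0.3089, 0.1629]
eef_rot: [-180.0, 0.0, 117.5]
contact_force: [-3.0, -3.8, 2.8]
gripper_width: 0.0137
gripper_force: 20.0
time_s: 80.35
tcp_pos: [0.5915, -0.3076, 0.1709]
eef_rot: [-179.9, -0.1, 114.7]
contact_force: [-0.4, 0.8, -0.8]
gripper_width: 0.0376
gripper_force: 0.0
tcp_pos: [0.5924, -0.3081, 0.2593]
eef_rot: [180.0, 0.1, 143.6]
tcp_pos: [0.5923, -0.3081, 0.259]
eef_rot: [180.0, 0.0, 172.4]
```

```bash

python3 -m pendant '[[[0,0,0,0,0,-0.95,-0.1],[0,0,0,0,0,-0.95,-0.1],[-0.8,0,0,0,0,0,-0.1],[-0.8,0,0,0,0,0,-0.1],[-0.8,0,0,0,0,0,-0.1],[-0.8,0,0,0,0,0,-0.1],[-0.8,0,0,0,0,0,-0.1],[-0.9,0,0,0,0,0,-0.1]]]' | sed -n '2,3p'
python3 shot.py wrist w11; python3 dial.py w11
```

```text
tcp_pos: [0.6909, -0.3083, 0.2591]
eef_rot: [-180.0, 0.0, 179.9]
w11 [318.9 158.9] [293 156  55   6 192] [ 661.1 -309.4] axis [-0.014  1.   ] ends [ 661.4 -330.9] [ 660.7 -286.2]
w11 [328.9 209.4] [313 172  36  65 393] [ 705.2 -301.1] axis [ 0.919 -0.394] ends [ 672.1 -286.9] [ 729.3 -311.4]
w11 [259.9 215.6] [252 182  16  60 697] [ 710.6 -360.9] axis [ 0.998 -0.061] ends [ 680.4 -359. ] [ 734.4 -362.3]
w11 [381.  216.6] [373 182  19  60 760] [ 711.7 -255.7] axis [0.997 0.077] ends [ 680.5 -258.1] [ 734.5 -253.9]
w11 [300. 241.] [282 241  37   1  37] [ 734.3 -326.5] axis [-0.002 -1.   ] ends [ 734.3 -310.5] [ 734.2 -342.5]
knob 1550 0.155 ((592.1901245117188, -307.8358459472656), (14.689878463745117, 44.69548797607422), 24.15024757385254)
tab 1582 0.1958 ((628.0607299804688, -241.40240478515625), (14.476140975952148, 29.318527221679688), 88.57456970214844)
```

```bash
cat > d2.py <<'E'
from h import *
import pickle
v,u=np.mgrid[0:400,0:640]
for t in ('w10','w11'):
    c=pickle.load(open(t+'.pkl','rb'));g=c['frame'].min(2).astype(float)
    W=plane(c,np.c_[u.ravel(),v.ravel()],.114).reshape(400,640,3)*1000
    for ax in ((723.3,-309),):
        X=-(W[...,0]-ax[0]);Y=W[...,1]-ax[1];R_=np.hypot(X,Y);A=np.degrees(np.arctan2(Y,X))
        for n,a,b in (('needle',18,42),('tab',47,54)):
            m=(R_>a)&(R_<b)&(g>90)&(A>-15)&(A<40); print(t,n,m.sum(),(A[m]*g[m]).sum()/g[m].sum())
            if n=='needle': p=np.polyfit(X[m],Y[m],1);print('  line ang',np.degrees(np.arctan(p[0])))
E
python3 d2.py; python3 shot.py scene sc6; python3 shot.py side s8; python3 - <<'E'
from h import *
import pickle
for t in ('sc6','s8'):
    c=pickle.load(open(t+'.pkl','rb'));w=cloud(c)
    for n,y in (('bay0',.0585),('bay1',-.0295),('bay2',-.1175)):
        m=(w[...,2]>.07)&(w[...,2]<.1)&(abs(w[...,0]-.65)<.075)&(abs(w[...,1]-y)<.042)
        if m.sum()>30: rc=cv2.minAreaRect((w[m][:,:2]*1000).astype(np.float32));print(t,n,m.sum(),np.median(w[m][:,2]).round(4),np.round(rc[0]),np.round(rc[1]),round(rc[2],1))
    m=(w[...,2]>.012)&(w[...,2]<.035)&(abs(w[...,0]-.405)<.045)&(abs(w[...,1]+.37)<.085); print('bin',m.sum(),np.median(w[m],0))
E
```

```text
w10 needle 135 0.7997526270053054
  line ang 0.04158493809016946
w10 tab 43 23.534171420934562
w11 needle 109 23.27578801480975
  line ang 22.258822150701228
w11 tab 43 23.537080865277336
sc6 bay0 577 0.0804 [647.  56.] [102.  53.] 0.3
sc6 bay1 695 0.0902 [648. -32.] [ 46. 114.] 88.5
sc6 bay2 690 0.0845 [ 646. -120.] [ 54. 102.] 89.2
bin 326 [ 0.40944166 -0.37607684  0.02556258]
s8 bay0 583 0.0809 [650.  56.] [ 55. 102.] 89.5
s8 bay1 607 0.0901 [650. -30.] [ 51. 113.] 88.6
s8 bay2 501 0.0848 [ 649. -118.] [56. 99.] 88.8
bin 167 [ 0.40718198 -0.34665568  0.02589033]
```

```bash
python3 -c "
from plant import r;print(r.close_job())"
```

```text
the job is handed in; nothing more can be done
None
```

The scanner is ready and the job is handed in: the cutter is in the grey bin, all three cartons (a, c, d) lie flat in their own bays, the pointer is within about 0.4 mm of the stop mark, the lens cover is fully up, and the needle is within about 0.3° of the dial's mark.

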